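# Stop the drain hole and show the pot to the phone

## Task

Drop the black rubber stopper from the foam block, knob up, into the drain hole in the floor of the blue hexagonal pot until its flange sits on the pot floor, and let it go. Then pick the pot up and hold it up for the phone: centred over the green disc, the middle of the pot about 20 cm above the table, its mouth tipped about 30 degrees from level towards the phone, with the stopper still in its hole. Finish while still holding the pot there, steady; do not bump the phone stand or disturb the tape roll or the small green pot.

Things in the scene. Friction and masses are not known exactly. Their poses are not given: they have to be found in the camera images.
- pot: Loose hexagonal bonsai pot, dark blue outside, terracotta inside, about 0.5 kg, 148 mm across flats, 74 mm tall, open on top, standing on the table. Origin: centre of the underside of its feet; z up through the mouth; x square to one of the six flat sides (the others every 60 degrees). Floor 10 mm thick, its upper face 22 mm above the origin. The rim is described at pot_center.
- pot_center (a point): Centre of the pot, on its axis, 37 mm above its underside; axes as the pot. Its rim is an upright band 10 mm thick, 13 to 37 mm above this point, outer faces 74 and inner faces 64 mm from the axis: to be pinched with one finger inside. Below it a 6 mm wall leans inwards by 13 degrees, its inner face 67 mm from the axis just below the band.
- pot_drain (a point): Centre of the mouth of the pot's single round drain hole (24 mm wide, right through the 10 mm floor), on the pot's axis at the floor's upper face, 22 mm above the pot's underside. Axes as the pot.
- stopper_knob (a point): Loose black rubber drain stopper, 35 g, 51 mm tall, round: knob 24 mm wide and 32 mm tall, on a flange 36 mm wide and 5 mm thick, on a stem 20 mm wide and 14 mm long. This point is the knob's centre: 16 mm below its top, 21 mm above the flange's underside; z points up. At the start its stem stands loose in a hole of the foam block.
- stopper_seat (a point): Point on the stopper's axis at the underside of its flange; it coincides with point pot_drain when the stopper is fully in the pot.
- foam_block: Fixed white foam packing block 100 x 90 x 30 mm (its x, y, z) with two 24 mm round holes 22 mm deep at x = -24 and +24 mm; the stopper stands in the one at -24 mm. Origin: centre of its underside.
- disc: Fixed flat green disc on the table, 120 mm in diameter, 4 mm thick, marking where the phone is aimed. Origin: centre of its underside; its x axis points level to the phone.
- show_point (a point): Point in the air 200 mm above the table, straight above the centre of the green disc, where the pot's centre is to be held. Its z axis is the direction that the pot's own z (mouth) is to point: 30 degrees off vertical, leaning towards the phone. The pot's turn about that axis is free.
- phone: Fixed black phone upright on a round-footed stand, 240 mm tall, phone 75 mm wide, foot 90 mm in diameter. It stands 290 to 340 mm from the disc's centre on the far side from the robot and looks at the disc. Origin: on the table below the phone; its x axis points away from the disc.
- tape_center (a point): Centre of a loose roll of yellow tape lying flat, 96 mm in diameter, 45 mm tall. Leave alone.
- small_pot_center (a point): Centre of a small loose pale green bowl-shaped pot, 76 mm wide, 55 mm tall. Leave alone.
Things that resemble listed ones, but are neither listed nor needed, are in the scene too. Of the things like the pot, leave any that is grey or white; of the rest the smaller one is meant.

How it is judged (in metres and radians):
On the way:
1. the stopper sits fully in the pot's drain hole, let go, the pot standing on the table (distance between stopper_seat and pot_drain below 0.006 m and angle between the z axis of stopper_seat and the z axis of pot, either way round below 0.12 rad and contact force between stopper and the fingers below 0.3 N and height (world z) of pot_center below 0.045 m and angle between pot's own z axis and vertical below 0.1 rad), for 0.2 s.
At the end, for the whole second after the job is handed in: The fingers alone hold the pot, steady: centre within 30 mm sideways of the point over the disc, 175 to 225 mm above the table, axis within 0.18 rad of 30 degrees towards the phone; stopper still in the drain hole (within 8 mm, 0.2 rad) (horizontal distance between pot_center and show_point below 0.03 m and height (world z) of pot_center between 0.175 and 0.225 m and angle between the z axis of pot and the z axis of show_point, either way round below 0.18 rad and angle between pot's own z axis and vertical below 1 rad and distance between stopper_seat and pot_drain below 0.008 m and angle between the z axis of stopper_seat and the z axis of pot, either way round below 0.2 rad and contact force between pot and the fingers above 2 N and contact force between pot and phone below 0.5 N and linear speed of pot below 0.02 m/s); the arm keeps its last pose, push and grip.
It fails at once if the tape roll or the small green pot is moved by more than 30 mm (distance of any of tape_center, small_pot_center from where it was at the start of the episode above 0.03 m).
It fails at once if the phone stand is bumped (over 3 N) (contact force between phone and anything else above 3 N).
It also fails if it takes over 54 s, if anything falls off the work surface, if the arm or the gripper's body presses on something with over 40 N, if the wrist force passes 120 N, or if a joint passes its speed limit or range.

## Robot

A 7-joint arm with a two-finger parallel gripper is mounted at the origin on the work surface. World frame = base frame: x ahead of the robot, y to its left, z up, the work surface at z = 0. Lengths are in mm, angles in rad, forces in N, time in s.
With the tool pointing down it reaches from about 425 to 950 mm from the base axis. Payload 4.7 kg.
Tool frame: the origin (TCP) lies at the very end of the fingers, on their centre line; the grasp point (between the pads) lies 19 mm behind it; z points along the fingers, y is the line along which they close (so a half turn about z gives the same grasp; the last joint's range is limited). The gripper opens to 85 mm and grips with 20 to 120 N. Pads are 22 mm wide; open, the fingers measure 114 mm over their backs; the gripper's body (76 mm by 85 mm) begins 54 mm behind the grasp point. The pads swing forward as they close: fully open they stand 13 mm farther back than shut.
Start: joints at [1.088, 0.469, -0.049, 1.532, 0.024, 1.141, -0.082], TCP at [295.956, -606.678, 231.335] pointing down, gripper open.
Joint ranges: [-2.59, 2.59], [-0.33, 1.99], [-1.39, 1.29], [0.1, 2.45], [-1.04, 4.18], [0.21, 1.99], [-2.66, 2.66]. Speed limits (rad/s): [2.57, 2.57, 3.14, 3.14, 3.14, 3.14, 3.14].

## Interface

Orientations are given as a unit quaternion [w, x, y, z].
In Python, from workcell import sensors, imaging, arm, spot_in, cut_out gives the robot as it stands.
- The arm moves only by the shell command python3 -m jog 'ROWS' [FORCE]. ROWS is JSON, a list of rows, each an object of numbers: "tx", "ty", "tz": the shift along the tool's x, y, z as a fraction of full scale; "twist": the turn about the tool's z as a fraction of full scale; "gripper": the opening, from 0 (shut) to 1 (fully open). A call has 1 to 8 rows; each row shifts and turns the commanded pose from where the row before left it, along the tool's axes as they then stand; what a row does not reach is not made up. Full scale, the value 1, is 0.3 m for a shift and 0.5 rad for a turn. A row lasts 1/10 s, in which the tool goes at most 50 mm and 8.59 degrees, less where a joint would pass 70% of its speed; a pose out of reach is approached as far as the arm can. A call with a number of a shift or a turn outside -1 to 1 is refused whole. A call with a gripper value outside its range is refused whole. The fingers move at their own pace and stop on an object; FORCE is the grip in N (left out, the last holds). Time passes only in rows, so rows that do not move let the fingers close. It gives the time, the measured TCP pose, the force, the opening and the grip force at its end, in the units of the state.
- sensors.read_state(): the state, without advancing time (a new reading comes with each control period).
- imaging.grab_frame(name): name is "side" or "top" or "wrist"; returns a dict with "frame" (420x560x3 uint8, red, green, blue), "fovy" (degrees; the focal length in pixels is half the picture's height over the tangent of half this angle, whatever the lens; pixels are square), "cx", "cy" (the principal point, pixels), "R" (3x3) and "t" (3): a world point X has camera coordinates R X + t; the wrist camera has in their place "T_tool_cam" (4x4, takes a point from camera to tool coordinates, whose origin is the TCP and whose axes are the flange's). Camera axes: x right, y down, z forward; pixel columns grow to the right and rows downward; lengths in mm; the calibration is good to about 2 mm. The wrist camera is an equidistant fisheye: a pixel r from the principal point sees the ray r / f radians off the axis. A picture is of the moment at which its call begins: read the wrist's pose just before it. There is no depth.
- arm.hand_in(): hands the job in; it is judged then, once.
Trained networks look in a picture, given as the dict that the camera call returned (one of the last four; its "shot" number tells which), for a name from the list of things; names that differ only in an ending like _2 or _b are one class to them, and where a whole thing is asked for, a point or a joint stands for the part that bears it (a point fixed in the world has none). Each returns a list of dicts, best first, with "score" (0 to 1); they miss things now and then, are a little off and sometimes report something else, mostly with a low value. They report only what shows in the picture. A call takes as long as a camera call. They do not tell look-alikes from the thing itself.
- spot_in(thing, picture): "bbox" ([left, top, width, height] in pixels, round what is visible of it).
- cut_out(thing, picture): "pixels" (420x560 bool, what is visible of it) and "bbox" ([left, top, width, height] in pixels, round what is visible of it).
The state is a dict: "clock": time; "joints": joint angles; "qd": joint speeds; "effort": joint torques, N m; "tcp_pos": TCP position; "orientation": TCP orientation; "wrist_force": force on the tool from outside, world axes, zero at the start; "moment": the same for the moment, N m; "width": opening from 0.0 (shut) to 1.0 (fully open); "finger_force": force on a finger pad.
Only numpy, scipy, OpenCV 4.12 (cv2) and the standard library are available. Lean on these libraries where they do the work, as an engineer would, in place of code of your own. Each camera call takes 0.05 s, during which the arm holds its last target. There are 200 camera calls.

## Working session

There is one attempt and no reset: what is moved stays moved. The work goes in short steps, Python scripts to look and compute and a shell command to move; the robot and the scene stay as the last step left them, time stands still between calls to the robot, and variables do not carry over. Pictures are saved under pics/ and viewed, at most 10 in all, crops included, and the job is handed in when it is done.

```bash
ls; mkdir -p pics; python3 - <<'E'
from workcell import sensors, imaging, spot_in
import cv2
s=sensors.read_state(); print(s['clock'],s['tcp_pos'],s['orientation'])
ims=[]
for n in ['side','top']:
    p=imaging.grab_frame(n); ims.append(p['frame'])
    print(n,p['fovy'],p['cx'],p['cy'],p['R'],p['t'])
    for th in ['pot','stopper_knob','foam_block','disc','phone','tape_center','small_pot_center']:
        print(th,[(round(d['score'],2),[round(x) for x in d['bbox']]) for d in spot_in(th,p)][:5])
    cv2.imwrite(f'pics/{n}0.png',p['frame'][:,:,::-1])
E
```

```text
pics
0.0 [ 295.66740233 -606.15830311  230.25454733] [-9.46996601e-04  9.74361905e-01  2.24984250e-01 -2.61449382e-04]
side 51.579849483052456 280.3227176355521 212.92450631117802 [[-0.92157337 -0.38818841  0.00350549]
 [-0.21883163  0.51201325 -0.83063539]
 [ 0.32064818 -0.76625856 -0.55680568]] [ 486.01758422  289.70817679 1002.42134702]
pot [(0.8, [265, 155, 48, 41]), (0.77, [337, 146, 69, 53]), (0.7, [311, 189, 55, 44]), (0.64, [284, 296, 116, 105])]
stopper_knob [(0.61, [185, 173, 30, 89]), (0.5, [228, 341, 19, 22])]
foam_block [(0.67, [204, 338, 48, 51]), (0.57, [230, 339, 14, 26])]
disc [(0.77, [277, 266, 46, 29]), (0.37, [205, 339, 49, 51]), (0.34, [232, 340, 16, 23])]
phone [(0.89, [185, 175, 30, 86]), (0.29, [144, 302, 42, 46]), (0.28, [310, 189, 61, 40])]
tape_center [(0.87, [141, 305, 43, 41])]
small_pot_center [(0.92, [249, 185, 23, 26]), (0.62, [314, 186, 51, 43])]
top 52.24732940401776 287.4495948292911 220.36575918057096 [[ 0.02721581 -0.99959602 -0.00819115]
 [-0.98605955 -0.02549986 -0.16442725]
 [ 0.16415196  0.01255198 -0.9863552 ]] [-101.97322856  587.77015825 1318.83181228]
pot [(0.96, [384, 166, 50, 52]), (0.82, [152, 268, 66, 80]), (0.77, [407, 243, 78, 75]), (0.71, [336, 234, 53, 56])]
stopper_knob [(0.4, [163, 238, 11, 14])]
foam_block [(0.93, [149, 220, 39, 42])]
disc []
phone [(0.62, [252, 143, 29, 36])]
tape_center [(0.72, [167, 168, 26, 31])]
small_pot_center [(0.65, [343, 174, 25, 20]), (0.55, [250, 238, 33, 38])]
```

```bash
python3 -c "
import cv2,numpy as np
a=cv2.imread('pics/top0.png')[110:360,110:510]
cv2.imwrite('pics/top1.png',cv2.resize(a,(800,500),interpolation=cv2.INTER_CUBIC))"
```

```text
(no output)
```

View pics/top1.png

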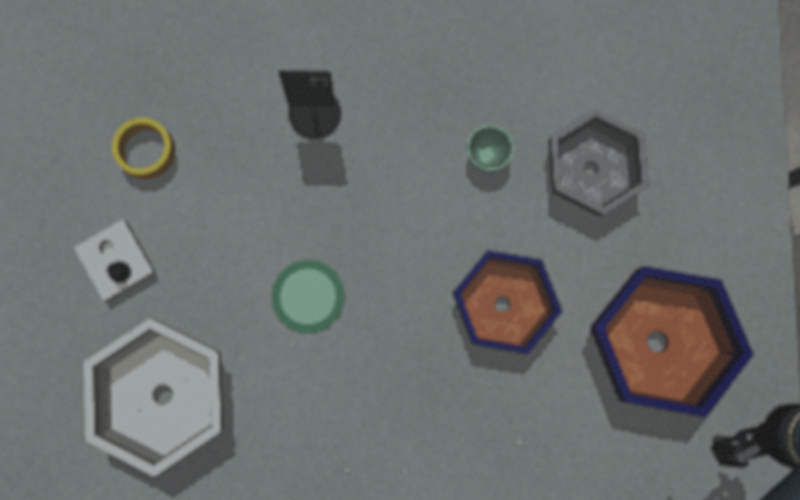

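View pics/side0.png

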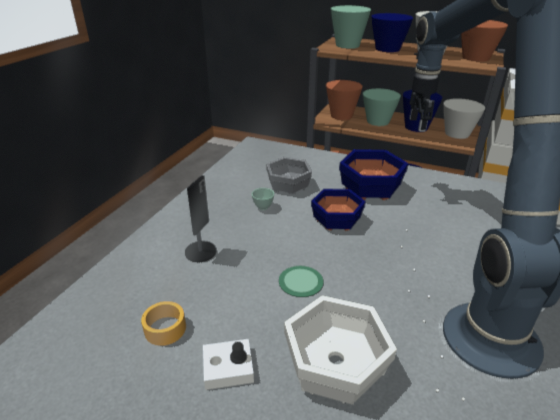

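The top view (crop scale 2, offset 110) shows these lookalikes for the pot:
- small blue/terracotta hexagon at crop (507,302), full picture (363,261): **this is the pot**, the smaller of the blue ones
- big blue hexagon at full (446,280): too big
- grey hexagon at (408,193): excluded
- white hexagon at (186,308): excluded

The stopper is the black spot at full (169,246), in the foam block. The disc is at (264,258), the phone at (265,165), the tape at (181,183) and the small pot at (355,184).

```bash
cat > h.py <<'E'
import numpy as np,cv2
from scipy.optimize import minimize
from workcell import sensors, imaging, spot_in, cut_out
def proj(p,X):
    c=np.asarray(X)@np.array(p['R']).T+np.array(p['t']).ravel()
    f=210/np.tan(np.radians(p['fovy']/2))
    return c[:,:2]/c[:,2:]*f+[p['cx'],p['cy']]
def ring(r,z,n=24,ph=0):
    a=np.arange(n)*2*np.pi/n+ph; return np.c_[r*np.cos(a),r*np.sin(a),np.full(n,z)]
hexr=lambda ap,z: ring(ap/np.cos(np.pi/6),z,6,np.pi/6)
box=np.array([[x,y,z] for x in(-50,50) for y in(-45,45) for z in(0,30)],float)
M={'pot':[np.r_[hexr(74,74),hexr(74,50),hexr(63,2)]],
 'disc':[np.r_[ring(60,0),ring(60,4)]],'foam_block':[box],
 'stop':[np.r_[ring(12,35),ring(12,67)],np.r_[ring(18,30),ring(18,35)]]}
def place(X,q):
    c,s=np.cos(q[2]),np.sin(q[2]); return X@np.array([[c,-s,0],[s,c,0],[0,0,1]]).T+[q[0],q[1],0]
def rend(p,name,q,roi,S=4):
    x,y,w,h=roi; im=np.zeros((h*S,w*S),np.uint8)
    for X in M[name]:
        u=(proj(p,place(X,q))+.5-[x,y])*S-.5
        cv2.fillConvexPoly(im,cv2.convexHull(np.round(u*16).astype(np.int32)),255,cv2.LINE_AA,4)
    return cv2.resize(im,(w,h),interpolation=cv2.INTER_AREA)/255.
def fit(name,obs,q0,useyaw=True):
    def cost(v):
        q=[q0[0]+v[0]*10,q0[1]+v[1]*10,q0[2]+(v[2]*.2 if useyaw else 0)]; c=0
        for p,m,roi in obs:
            r=rend(p,name,q,roi); x,y,w,h=roi; mm=m[y:y+h,x:x+w].astype(float)
            c+=np.abs(r-mm).sum()/mm.sum()
        return c
    n=3 if useyaw else 2; b=None
    for s in ([1,2,-1] if useyaw else [1,2]):
        simplex=np.r_[np.zeros((1,n)),np.eye(n)*s*1.3]
        o=minimize(cost,np.zeros(n),method='Nelder-Mead',options=dict(initial_simplex=simplex,xatol=.005,fatol=1e-4))
        if b is None or o.fun<b.fun:b=o
    v=b.x; return np.array([q0[0]+v[0]*10,q0[1]+v[1]*10,q0[2]+(v[2]*.2 if useyaw else 0)]),b.fun
def back(p,u,z):
    f=210/np.tan(np.radians(p['fovy']/2)); R=np.array(p['R']);t=np.array(p['t']).ravel()
    d=R.T@np.array([(u[0]-p['cx'])/f,(u[1]-p['cy'])/f,1]); o=-R.T@t
    return o+d*(z-o[2])/d[2]
E
cat > m.py <<'E'
from h import *
P={n:imaging.grab_frame(n) for n in('top','side')}
t=P['top']
print({k:back(t,u,z).round() for k,u,z in[('phonefoot',(267,166),5),('tape',(181,183),45),('smallpot',(355,184),55),('white',(186,308),74),('bigblue',(446,280),90)]})
def mask(name,p,c):
    d=[e for e in cut_out(name,p)]
    d=[e for e in d if np.hypot(e['bbox'][0]+e['bbox'][2]/2-c[0],e['bbox'][1]+e['bbox'][3]/2-c[1])<15]
    return d[0]['pixels'] if d else None
def roi(c,r): return (c[0]-r,c[1]-r,2*r,2*r)
def go(name,cls,cs,r,z,yaws,fn=None):
    obs=[]
    for n in P:
        p=P[n];c=cs[n];m=fn(p,c,r) if fn else mask(cls,p,c)
        if m is None: print('no',name,n); continue
        obs.append((p,m,roi(c,r)))
    q0=back(t,cs['top'],z)
    for sel in [obs]+[[o] for o in obs]:
        print(name,min([fit(name,sel,[q0[0],q0[1],y],len(yaws)>1) for y in yaws],key=lambda a:a[1]))
go('pot','pot',dict(top=(363,261),side=(338,209)),45,74,[0,.35,.7])
go('foam_block','foam_block',dict(top=(168,241),side=(228,364)),40,30,[0,.5,1,1.5,2,2.6])
def green(p,c,r):
    f=p['frame'].astype(int); m=(f[...,1]-f[...,0]>15); return m
go('disc','disc',dict(top=(264,258),side=(300,280)),36,4,[0],green)
def dark(p,c,r):
    f=p['frame'].max(2); m=np.zeros(f.shape,bool); x,y=c; m[y-r:y+r,x-r:x+r]=f[y-r:y+r,x-r:x+r]<55; return m
go('stop','',dict(top=(169,246),side=(238,352)),13,60,[0],dark)
E
python3 m.py; python3 -c "
import cv2
a=cv2.imread('pics/side0.png');b=cv2.imread('pics/top0.png')
f=lambda a,x,y,w:cv2.resize(a[y:y+w,x:x+w],(390,390),interpolation=cv2.INTER_CUBIC)
cv2.imwrite('pics/c.png',cv2.hconcat([f(b,325,220,80),f(a,195,325,65)]))"
```

```text
{'phonefoot': array([781., -12.,   5.]), 'tape': array([705., 263.,  45.]), 'smallpot': array([ 713., -300.,   55.]), 'white': array([309., 214.,  74.]), 'bigblue': array([ 414., -570.,   90.])}
pot (array([ 467.49239457, -325.6694591 ,    0.90793539]), np.float64(0.14450402331012208))
pot (array([ 4.67451108e+02, -3.24047885e+02, -1.44689871e-01]), np.float64(0.057081715935105005))
pot (array([ 4.67845070e+02, -3.30400964e+02, -6.71254793e-02]), np.float64(0.06355050029164984))
foam_block (array([521.28210062, 303.26090514,   0.55902237]), np.float64(0.3703987144830376))
foam_block (array([520.99154637, 301.9949633 ,   0.57638443]), np.float64(0.16123853211009173))
foam_block (array([521.38742501, 305.21781644,   0.56002034]), np.float64(0.1813740337124249))
disc (array([472.80925289, -11.00987001,   0.        ]), np.float64(0.058654861623893245))
disc (array([472.44207731, -11.35501777,   0.        ]), np.float64(0.02688659493509567))
disc (array([473.20421634, -10.42927651,   0.        ]), np.float64(0.028357524828113063))
stop (array([501.56153737, 290.41240964,   0.        ]), np.float64(1.4406434997718143))
stop (array([500.6488232 , 285.87739347,   0.        ]), np.float64(0.8444444444444444))
stop (array([491.71247212, 307.29408966,   0.        ]), np.float64(0.4737376816011379))
```

View pics/c.png

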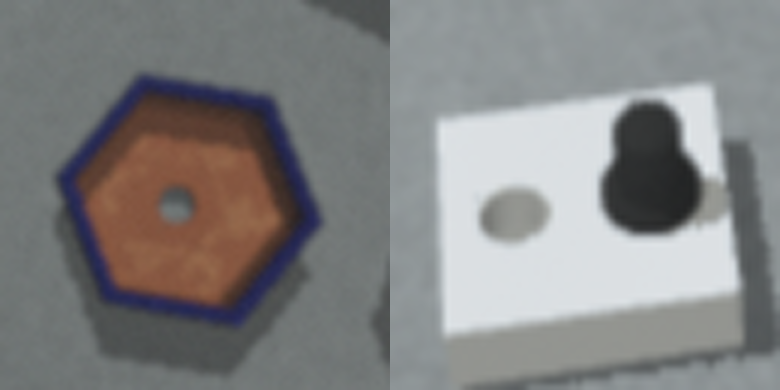

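The crop confirms that the chosen pot is the blue hexagon with a drain hole near (361,262). The stopper stands knob up in the right-hand hole, with its knob near (238,348) in the side view.

```bash
cat > m2.py <<'E'
exec(open('m.py').read().split("go('pot'")[0])
print('hole',back(t,(361.3,262.05),17))
def blue(p,c,r):
    f=p['frame'].astype(int); m=((f[...,2]-f[...,0]>25)|(f[...,0]-f[...,2]>15)).astype(np.uint8)
    n,l,s,_=cv2.connectedComponentsWithStats(m); x,y=c
    k=max(range(1,n),key=lambda i:(l[y-10:y+10,x-10:x+10]==i).sum())
    m=(l==k).astype(np.uint8); cs,_=cv2.findContours(m,0,1); cv2.drawContours(m,cs,-1,1,-1); print(m.sum()); return m
go('pot','pot',dict(top=(363,261),side=(338,209)),45,74,[-.1],blue)
q0=back(t,(363,261),74)
def dark(p,c,r):
    f=p['frame'].max(2); m=np.zeros(f.shape,np.uint8); x,y=c
    m[y-r:y+r,x-r:x+r]=f[y-r:y+r,x-r:x+r]<80
    n,l,s,_=cv2.connectedComponentsWithStats(m); k=1+np.argmax(s[1:,4]); print(s[k]); return l==k
go('stop','',dict(top=(169,246),side=(238,352)),13,60,[0],dark)
obs=[(P[n],blue(P[n],c,0),roi(c,45)) for n,c in(('top',(363,261)),('side',(338,209)))]
print(fit('pot',obs,[468,-326,-.1]))
f=P['top']['frame'];e=back(t,(163.3,233),25);print('empty hole',e)
E
python3 m2.py
```

```text
{'phonefoot': array([781., -12.,   5.]), 'tape': array([705., 263.,  45.]), 'smallpot': array([ 713., -300.,   55.]), 'white': array([309., 214.,  74.]), 'bigblue': array([ 414., -570.,   90.])}
hole [ 466.00402469 -326.60218512   17.        ]
1936
4683
pot (array([ 4.67839042e+02, -3.26839917e+02, -1.00000000e-01]), np.float64(0.5526795094488719))
pot (array([ 4.67650488e+02, -3.24549792e+02, -1.00000000e-01]), np.float64(0.07361043590990114))
pot (array([ 4.69609161e+02, -3.36924302e+02, -1.00000000e-01]), np.float64(0.45386849326042983))
[164 241  11  10  81]
[231 343  16  21 242]
stop (array([500.75751883, 291.51472317,   0.        ]), np.float64(0.7166511620462898))
stop (array([500.10825194, 287.18261872,   0.        ]), np.float64(0.43602033405954976))
stop (array([498.86600898, 297.23674771,   0.        ]), np.float64(0.25255226057365093))
1936
4683
(array([ 4.68298968e+02, -3.27268475e+02, -1.39632012e-01]), np.float64(0.5501127813616549))
empty hole [542.26301617 314.87090658  25.        ]
```

```bash
cat > nav.py <<'E'
import sys,numpy as np
from scipy.spatial.transform import Rotation as Rn
from workcell import sensors
def nav(T,psi=None):
    s=sensors.read_state();q=np.array(s['orientation']);R=Rn.from_quat(q[[1,2,3,0]]).as_matrix()
    y=np.arctan2(R[1,0],R[0,0]); 
    d=np.array(T)-s['tcp_pos']; tw=0
    if psi is not None: tw=-(psi-y)
    v=R.T@d
    print('t',round(s['clock'],2),'tcp',np.round(s['tcp_pos'],1),'psi',round(y,3),'tilt',round(np.degrees(np.arccos(-R[2,2])),2),'w',round(s['width'],3),'ff',round(s['finger_force'],1) if np.isscalar(s['finger_force']) else s['finger_force'],'F',np.round(s['wrist_force'],1))
    print('mm',v.round(1),'frac (tool axes now)',(v/300).round(4),'n',round(np.linalg.norm(v)/50,2),'twist frac',round(tw/.5,3),'| joints',np.round(s['joints'],2))
    if tw:
        R2=R@Rn.from_euler('z',tw).as_matrix(); print('frac after twist',(R2.T@d/300).round(4))
if __name__=='__main__':
    a=[float(x) for x in sys.argv[1:]]; nav(a[:3],a[3] if len(a)>3 else None)
E
python3 -m jog '[{"tx":0.132,"ty":-0.084},{"tx":0.132,"ty":-0.084},{"tx":0.132,"ty":-0.084},{"tx":0.132,"ty":-0.084},{"tx":0.132,"ty":-0.084},{"tx":0.132,"ty":-0.084},{"tx":0.132,"ty":-0.084}]'
python3 nav.py 500.6 290 150 0
python3 - <<'E'
from h import *
p=imaging.grab_frame('wrist');print(p['T_tool_cam'],p['fovy'],p['cx'],p['cy'])
cv2.imwrite('pics/w0.png',p['frame'][:,:,::-1])
for k in['pot','small_pot_center']:print([(round(d['score'],2),np.round(d['bbox'])) for d in spot_in(k,p)][:4])
E
```

```text
t 1.2 tcp [ 295.9 -606.7  231.3] psi 0.454 tilt 0.01 w 0.995 ff 0.0 F [ 0.1 -0.3 -0.1]
mm [ 577.  -716.2   81.3] frac (tool axes now) [ 1.9235 -2.3873  0.2711] n 18.47 twist frac 0.908 | joints [ 1.09  0.47 -0.05  1.53  0.02  1.14 -0.08]
frac after twist [ 0.6822 -2.9889  0.2711]
[[-1.18718476e-03 -9.48211223e-01 -3.17638263e-01  8.11157238e+01]
 [ 9.99999270e-01 -1.19651026e-03 -1.65721343e-04 -2.50298063e-01]
 [-2.22918603e-04 -3.17638228e-01  9.48211952e-01 -1.41897697e+02]
 [ 0.00000000e+00  0.00000000e+00  0.00000000e+00  1.00000000e+00]] 65.70646984690485 278.2219678000264 216.83584717229792
[(0.71, array([57.,  0., 97., 23.])), (0.67, array([168.,   1., 249., 200.]))]
[]validation failed for argument at $[0]...
```

View pics/w0.png

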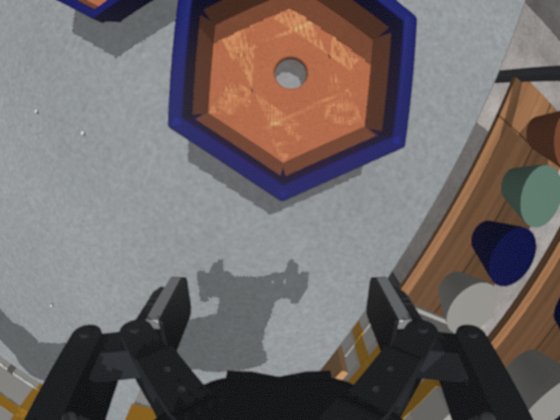

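The move was refused, probably because rows need every key. The wrist view still looks at the big blue pot, with the wanted one at the top left, (110,5).

```bash

python3 -m jog '[{"tx":0.132,"ty":-0.084,"tz":0,"twist":0,"gripper":1},{"tx":0.132,"ty":-0.084,"tz":0,"twist":0,"gripper":1},{"tx":0.132,"ty":-0.084,"tz":0,"twist":0,"gripper":1},{"tx":0.132,"ty":-0.084,"tz":0,"twist":0,"gripper":1},{"tx":0.132,"ty":-0.084,"tz":0,"twist":0,"gripper":1},{"tx":0.132,"ty":-0.084,"tz":0,"twist":0,"gripper":1}]'
python3 nav.py 500.6 290 150 0
python3 - <<'E'
from h import *
s=sensors.read_state()
p=imaging.grab_frame('wrist');cv2.imwrite('pics/w1.png',p['frame'][:,:,::-1])
from scipy.spatial.transform import Rotation as Rn
q=np.array(s['orientation']);R=Rn.from_quat(q[[1,2,3,0]]).as_matrix()
f=210/np.tan(np.radians(p['fovy']/2));T=np.array(p['T_tool_cam'])
def wb(u,z):
    d=np.array([u[0]-p['cx'],u[1]-p['cy']]);r=np.hypot(*d);th=r/f
    v=np.r_[d/r*np.sin(th),np.cos(th)];v=R@T[:3,:3]@v;o=np.array(s['tcp_pos'])+R@T[:3,3]
    return o+v*(z-o[2])/v[2]
fr=p['frame'].astype(int);m=(fr[...,2]-fr[...,0]>25).astype(np.uint8)
n,l,st,_=cv2.connectedComponentsWithStats(m);k=[i for i in range(1,n) if st[i,4]>800];print(st[k])
for i in k:
    cs,_=cv2.findContours((l==i).astype(np.uint8),0,1);c=max(cs,key=cv2.contourArea)
    a=cv2.approxPolyDP(cv2.convexHull(c),8,True)[:,0];print([(tuple(u),wb(u,74).round(1)[:2]) for u in a])
E
```

```text
clock: 1.95
tcp_pos: [444.0, -365.0, 231.6]
orientation: [0.0, 0.974, 0.225, 0.0]
wrist_force: [0.8, -1.4, -0.0]
width: 0.999
finger_force: 0.0
t 1.95 tcp [ 444.  -365.   231.6] psi 0.454 tilt 0.04 w 0.999 ff 0.0 F [ 0.8 -1.4 -0. ]
mm [ 337.9 -564.    81.3] frac (tool axes now) [ 1.1263 -1.8799  0.2711] n 13.25 twist frac 0.907 | joints [ 0.73  0.31 -0.15  1.77  0.05  1.06 -0.55]
frac after twist [ 0.1885 -2.1833  0.2711]
[[ 171   68  158  174 4809]
 [ 330  199  184  170 5824]
 [   0  271   47   85 1118]
 [ 498  295   46   48 1356]]
[((np.int32(254), np.int32(68)), array([ 544.1, -291.9])), ((np.int32(325), np.int32(116)), array([ 532.6, -369.2])), ((np.int32(319), np.int32(206)), array([ 453.8, -403.8])), ((np.int32(243), np.int32(241)), array([ 388.3, -352.6])), ((np.int32(172), np.int32(196)), array([ 400.4, -269.4])), ((np.int32(172), np.int32(119)), array([ 470.2, -241.1]))]
[((np.int32(513), np.int32(261)), array([ 503.5, -666.4])), ((np.int32(486), np.int32(334)), array([ 398.2, -711. ])), ((np.int32(367), np.int32(368)), array([ 290.4, -568.1])), ((np.int32(331), np.int32(351)), array([ 299.4, -506.7])), ((np.int32(350), np.int32(255)), array([ 421.7, -458.1])), ((np.int32(430), np.int32(204)), array([ 507.9, -508.4])), ((np.int32(459), np.int32(206)), array([ 522.5, -542.4]))]
[((np.int32(0), np.int32(271)), array([178.9, -50.4])), ((np.int32(41), np.int32(321)), array([ 134.2, -134.3])), ((np.int32(39), np.int32(355)), array([  48.8, -130.2]))]
[((np.int32(540), np.int32(300)), array([ 478.6, -773.9])), ((np.int32(536), np.int32(326)), array([ 440.8, -810.6])), ((np.int32(507), np.int32(340)), array([ 401.5, -765.5])), ((np.int32(498), np.int32(318)), array([ 426.8, -710.5])), ((np.int32(511), np.int32(300)), array([ 457.8, -710.6]))]
```

View pics/w1.png

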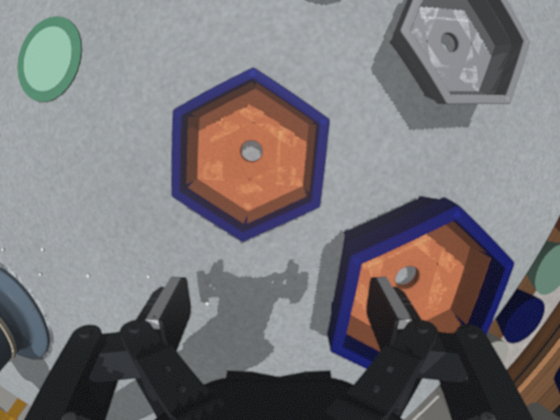

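The view shows the wanted pot at (250,155), the big blue at (420,290), the grey at (460,50) and the disc at (50,58). The pot rim centre comes out at about (466,-323) with a flat normal at about -0.14, which agrees with the top view. Next I go to the stopper.

```bash

python3 -m jog '[{"tx":0,"ty":0,"tz":0,"twist":0.3,"gripper":1},{"tx":0,"ty":0,"tz":0,"twist":0.3,"gripper":1},{"tx":0,"ty":0,"tz":0,"twist":0.3,"gripper":1},{"tx":0.015,"ty":-0.16,"tz":0,"twist":0,"gripper":1},{"tx":0.015,"ty":-0.16,"tz":0,"twist":0,"gripper":1},{"tx":0.015,"ty":-0.16,"tz":0,"twist":0,"gripper":1},{"tx":0.015,"ty":-0.16,"tz":0,"twist":0,"gripper":1},{"tx":0.015,"ty":-0.16,"tz":0,"twist":0,"gripper":1}]' >/dev/null
python3 -m jog '[{"tx":0.015,"ty":-0.16,"tz":0,"twist":0,"gripper":1},{"tx":0.015,"ty":-0.16,"tz":0,"twist":0,"gripper":1},{"tx":0.015,"ty":-0.16,"tz":0,"twist":0,"gripper":1},{"tx":0.015,"ty":-0.16,"tz":0,"twist":0,"gripper":1},{"tx":0.015,"ty":-0.16,"tz":0,"twist":0,"gripper":1},{"tx":0.015,"ty":-0.16,"tz":0,"twist":0,"gripper":0.7},{"tx":0.015,"ty":-0.16,"tz":0,"twist":0,"gripper":0.7}]' >/dev/null
cat >> h.py <<'E'
from scipy.spatial.transform import Rotation as Rn
class W:
    def __init__(self):
        self.s=sensors.read_state(); self.p=p=imaging.grab_frame('wrist')
        q=np.array(self.s['orientation']);self.R=Rn.from_quat(q[[1,2,3,0]]).as_matrix()
        self.f=210/np.tan(np.radians(p['fovy']/2));self.T=np.array(p['T_tool_cam'])
    def back(self,u,z):
        d=np.array([u[0]-self.p['cx'],u[1]-self.p['cy']]);r=np.hypot(*d);th=r/self.f
        v=np.r_[d/r*np.sin(th),np.cos(th)];v=self.R@self.T[:3,:3]@v;o=np.array(self.s['tcp_pos'])+self.R@self.T[:3,3]
        return o+v*(z-o[2])/v[2]
    def proj(self,X):
        c=(np.asarray(X,float)-self.s['tcp_pos'])@self.R-self.T[:3,3]; c=c@self.T[:3,:3]
        r=np.hypot(c[:,0],c[:,1]);th=np.arctan2(r,c[:,2]);return c[:,:2]/r[:,None]*(th*self.f)[:,None]+[self.p['cx'],self.p['cy']]
E
python3 nav.py 500.6 290 100 0
python3 - <<'E'
from h import *
w=W();fr=w.p['frame']
u=w.proj([[500.6,290,67],[500.6,290,51],[541.5,316,30]]);print(u)
im=fr[:,:,::-1].copy()
m=(fr.max(2)<70).astype(np.uint8);n,l,st,ce=cv2.connectedComponentsWithStats(m)
for i in range(1,n):
    if st[i,4]>60: print(st[i],ce[i].round(1),w.back(ce[i],50).round(1))
cv2.imwrite('pics/w2.png',im)
E
```

```text
t 3.5 tcp [495.2 211.2 231.7] psi 0.003 tilt 0.05 w 0.706 ff 0.0 F [ 0.9  0.7 -0.3]
mm [  5.5 -78.8 131.7] frac (tool axes now) [ 0.0183 -0.2627  0.4389] n 3.07 twist frac 0.007 | joints [-0.12  0.28 -0.44  1.84  0.13  1.05 -2.18]
frac after twist [ 0.0175 -0.2627  0.4389]
[[198.60342886 190.99487121]
 [202.1765817  187.26630998]
 [181.70067887 146.65792801]]
[446   0  27   4  81] [459.7   1.2] [717.7  12.8  50. ]
[186 170  33  32 793] [201.8 185.7] [502.1 290.5  50. ]
[    0   270   529   150 35825] [267.7 370.8] [245.7 225.   50. ]
```

View pics/w2.png

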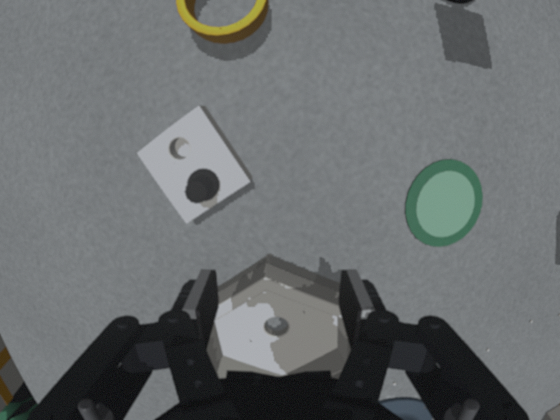

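The stopper is at (202,186) and the empty foam hole at (180,148), which matches the prediction. I descend and grip.

```bash

python3 -m jog '[{"tx":0.01,"ty":-0.132,"tz":0,"twist":0,"gripper":0.6},{"tx":0.011,"ty":-0.132,"tz":0,"twist":0,"gripper":0.6},{"tx":0,"ty":0,"tz":0.16,"twist":0,"gripper":0.6},{"tx":0,"ty":0,"tz":0.16,"twist":0,"gripper":0.6},{"tx":0,"ty":0,"tz":0.16,"twist":0,"gripper":0.6},{"tx":0,"ty":0,"tz":0.1,"twist":0,"gripper":0.6},{"tx":0,"ty":0,"tz":0,"twist":0,"gripper":0.6}]' >/dev/null
python3 nav.py 501.5 290.5 40
```

```text
t 4.25 tcp [498.4 286.3  53.1] psi 0.004 tilt 0.54 w 0.6 ff 0.0 F [-1.  -0.  -0.2]
mm [ 3.2 -4.3 13. ] frac (tool axes now) [ 0.0108 -0.0143  0.0433] n 0.28 twist frac 0.0 | joints [-0.3   0.56 -0.39  1.9   0.3   0.75 -2.43]
```

```bash

python3 -m jog '[{"tx":0.004,"ty":-0.01,"tz":0.015,"twist":0,"gripper":0.6},{"tx":0.002,"ty":-0.004,"tz":0.0,"twist":0,"gripper":0.6},{"tx":0,"ty":0,"tz":0,"twist":0,"gripper":0.6}]' >/dev/null
python3 nav.py 501.5 290.5 40
```

```text
t 4.55 tcp [504.2 294.2  54.8] psi 0.004 tilt 0.23 w 0.602 ff 0.0 F [-0.6  0.   0.4]
mm [-2.7  3.7 14.8] frac (tool axes now) [-0.0091  0.0123  0.0494] n 0.31 twist frac 0.0 | joints [-0.31  0.56 -0.39  1.89  0.3   0.74 -2.43]
```

```bash

python3 -m jog '[{"tx":-0.009,"ty":0.012,"tz":0.025,"twist":0,"gripper":0.6},{"tx":0,"ty":0,"tz":0.025,"twist":0,"gripper":0.6},{"tx":0,"ty":0,"tz":0,"twist":0,"gripper":0.6}]' >/dev/null
python3 nav.py 501.5 290.5 40
```

```text
t 4.85 tcp [499.4 288.5  36.8] psi 0.003 tilt 0.12 w 0.598 ff 0.0 F [ 0.1  0.  -0.4]
mm [ 2.1 -2.  -3.2] frac (tool axes now) [ 0.007  -0.0068 -0.0106] n 0.09 twist frac 0.0 | joints [-0.31  0.58 -0.38  1.91  0.32  0.71 -2.44]
```

```bash

python3 -m jog '[{"tx":0.007,"ty":-0.007,"tz":-0.006,"twist":0,"gripper":0.6},{"tx":0,"ty":0,"tz":0,"twist":0,"gripper":0.1},{"tx":0,"ty":0,"tz":0,"twist":0,"gripper":0.1},{"tx":0,"ty":0,"tz":0,"twist":0,"gripper":0.1},{"tx":0,"ty":0,"tz":0,"twist":0,"gripper":0.1},{"tx":0,"ty":0,"tz":0,"twist":0,"gripper":0.1}]' 25
python3 nav.py 501.5 290.5 180
```

```text
clock: 5.45
tcp_pos: [502.6, 291.9, 40.0]
orientation: [-0.0, 1.0, 0.002, 0.001]
wrist_force: [0.3, 0.7, 2.5]
width: 0.274
finger_force: 24.5
t 5.45 tcp [502.6 291.9  40. ] psi 0.004 tilt 0.07 w 0.274 ff 24.5 F [0.3 0.7 2.5]
mm [  -1.     1.3 -140. ] frac (tool axes now) [-0.0032  0.0043 -0.4666] n 2.8 twist frac 0.0 | joints [-0.31  0.58 -0.38  1.9   0.31  0.71 -2.44]
```

```bash

python3 -m jog '[{"tx":0,"ty":0,"tz":-0.1,"twist":0,"gripper":0.1},{"tx":0,"ty":0,"tz":-0.16,"twist":0,"gripper":0.1},{"tx":0,"ty":0,"tz":-0.16,"twist":0,"gripper":0.1},{"tx":-0.02,"ty":0.158,"tz":-0.03,"twist":0,"gripper":0.1},{"tx":-0.02,"ty":0.158,"tz":0,"twist":0,"gripper":0.1},{"tx":-0.02,"ty":0.158,"tz":0,"twist":0,"gripper":0.1},{"tx":-0.02,"ty":0.158,"tz":0,"twist":0,"gripper":0.1},{"tx":-0.02,"ty":0.158,"tz":0,"twist":0,"gripper":0.1}]' >/dev/null
python3 -m jog '[{"tx":-0.02,"ty":0.158,"tz":0,"twist":0,"gripper":0.1},{"tx":-0.02,"ty":0.158,"tz":0,"twist":0,"gripper":0.1},{"tx":-0.02,"ty":0.158,"tz":0,"twist":0,"gripper":0.1},{"tx":-0.02,"ty":0.158,"tz":0,"twist":0,"gripper":0.1},{"tx":-0.02,"ty":0.158,"tz":0,"twist":0,"gripper":0.1},{"tx":-0.02,"ty":0.158,"tz":0,"twist":0,"gripper":0.1},{"tx":-0.02,"ty":0.158,"tz":0,"twist":0,"gripper":0.1},{"tx":0,"ty":0.1,"tz":0,"twist":0,"gripper":0.1}]' 
python3 nav.py 466 -324 180
cat > pw.py <<'E'
from h import *
import sys
w=W();fr=w.p['frame'].astype(int);cv2.imwrite(sys.argv[1],w.p['frame'][:,:,::-1])
print(w.s['clock'],w.s['tcp_pos'],w.s['width'])
u0=w.proj([[466,-324,22],[466,-324,74]]);print('pred hole,rimcentre',u0.round(1))
m=(fr[...,2]-fr[...,0]>25).astype(np.uint8)
n,l,st,_=cv2.connectedComponentsWithStats(m)
for i in range(1,n):
    if st[i,4]>800:
        cs,_=cv2.findContours((l==i).astype(np.uint8),0,1);c=max(cs,key=cv2.contourArea)
        a=cv2.approxPolyDP(cv2.convexHull(c),8,True)[:,0];print([(tuple(map(int,u)),w.back(u,74).round(1)[:2].tolist()) for u in a])
# hole: not-orange blob near prediction
x,y=u0[0].round().astype(int)
o=((fr[...,0]-fr[...,2])<22).astype(np.uint8)
n,l,st,ce=cv2.connectedComponentsWithStats(o)
for i in range(1,n):
    if 40<st[i,4]<1500 and np.hypot(*(ce[i]-u0[0]))<60: print('hole?',st[i],ce[i].round(1),w.back(ce[i],20).round(1))
E
python3 pw.py pics/w3.png
```

```text
clock: 7.05
tcp_pos: [430.2, -311.5, 174.3]
orientation: [0.0, 1.0, -0.001, -0.001]
wrist_force: [1.1, 0.9, 0.4]
width: 0.269
finger_force: 25.8
t 7.05 tcp [ 430.2 -311.5  174.3] psi -0.001 tilt 0.11 w 0.269 ff 25.8 F [1.1 0.9 0.4]
mm [35.8 12.5 -5.8] frac (tool axes now) [ 0.1194  0.0416 -0.0193] n 0.77 twist frac 0.0 | joints [ 0.69  0.3  -0.17  1.93  0.07  0.91 -1.09]
7.05 [ 430.19270018 -311.49505259  174.26806278] 0.268704287453954
pred hole,rimcentre [[291.7 161.1]
 [294.6 171.6]]
[((249, 68), [544.2, -290.6]), ((363, 90), [529.3, -374.8]), ((394, 188), [454.0, -404.0]), ((326, 264), [388.2, -351.5]), ((227, 251), [400.4, -269.3]), ((183, 159), [477.1, -238.4])]
[((21, 120), [524.9, -74.4]), ((42, 124), [517.5, -102.2]), ((60, 153), [489.4, -120.9]), ((59, 193), [453.3, -113.1]), ((43, 211), [436.4, -87.9]), ((20, 207), [441.0, -55.3]), ((0, 176), [474.1, -31.8]), ((0, 146), [504.1, -38.6])]
[((537, 121), [523.3, -552.0]), ((559, 132), [517.2, -587.5]), ((559, 308), [305.9, -670.7]), ((536, 332), [274.0, -640.4]), ((464, 334), [294.8, -513.6]), ((436, 214), [432.2, -445.9]), ((502, 125), [513.8, -506.5])]
hole? [277 149  24  24 446] [288.4 160.7] [ 466.1 -321.1   20. ]
```

View pics/w3.png

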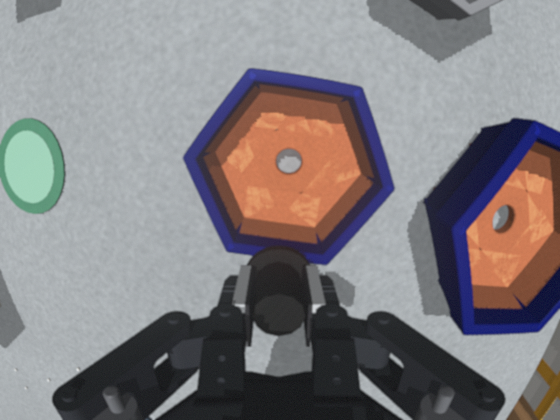

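The stopper is held at (281,290) with its stem down. The drain hole at (288,161) works out to (466,-321), the same as the rim centre. I move above it.

```bash

python3 -m jog '[{"tx":0.119,"ty":0.033,"tz":0,"twist":0,"gripper":0.1},{"tx":0,"ty":0,"tz":0.15,"twist":0,"gripper":0.1},{"tx":0,"ty":0,"tz":0.15,"twist":0,"gripper":0.1},{"tx":0,"ty":0,"tz":0.03,"twist":0,"gripper":0.1},{"tx":0,"ty":0,"tz":0.0,"twist":0,"gripper":0.1},{"tx":0,"ty":0,"tz":0.0,"twist":0,"gripper":0.1}]' 
python3 nav.py 466 -321.2 64
python3 - <<'E'
from h import *
w=W();im=w.p['frame'][:,:,::-1]
R,t=w.R,np.array(w.s['tcp_pos'])
g=lambda z:t+R@[0,0,z]
print('stem tip pred',w.proj([g(24),g(10)]).round(1),'hole pred',w.proj([[466,-321.2,22]]).round(1))
cv2.imwrite('pics/w4.png',cv2.resize(im[120:400,130:430],(640,600),interpolation=cv2.INTER_CUBIC))
E
```

```text
clock: 7.7
tcp_pos: [469.3, -317.8, 77.3]
orientation: [0.001, 1.0, 0.002, 0.001]
wrist_force: [0.4, -0.3, -0.2]
width: 0.273
finger_force: 25.8
t 7.7 tcp [ 469.3 -317.8   77.3] psi 0.004 tilt 0.15 w 0.273 ff 25.8 F [ 0.4 -0.3 -0.2]
mm [-3.3  3.4 13.3] frac (tool axes now) [-0.0111  0.0112  0.0442] n 0.28 twist frac 0.0 | joints [ 0.65  0.48 -0.16  1.93  0.11  0.74 -1.15]
stem tip pred [[278.3 259.6]
 [278.3 271.2]] hole pred [[283.3 243.4]]
```

View pics/w4.png

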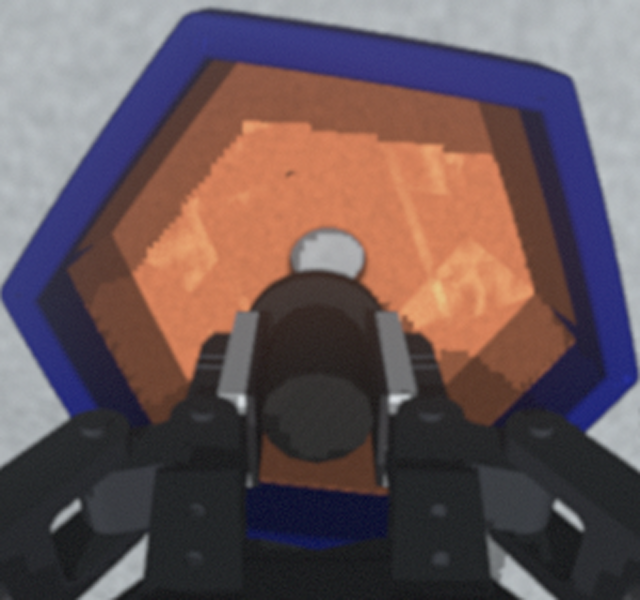

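The flange (280,275) hides the near part of the hole, and the visible hole centre of about (284,242) agrees with the prediction. I go down to just above the hole, and check from the knob top where the stopper axis lies in the tool.

```bash

python3 -m jog '[{"tx":-0.01,"ty":0.011,"tz":0.04,"twist":0,"gripper":0.1},{"tx":0,"ty":0,"tz":0.035,"twist":0,"gripper":0.1},{"tx":0,"ty":0,"tz":0.0,"twist":0,"gripper":0.1},{"tx":0,"ty":0,"tz":0.0,"twist":0,"gripper":0.1}]' >/dev/null
python3 nav.py 466.2 -321.4 50
python3 - <<'E'
from h import *
w=W();im=w.p['frame'][:,:,::-1]
R,t=w.R,np.array(w.s['tcp_pos'])
a=np.arange(0,6.28,.5)
print('knob top pred in tool',w.proj([t+R@[x,0,-27] for x in(-3,0,3)]).round(1))
print('flange edge far pred',w.proj([t+R@[18,0,5.]]).round(1),w.proj([t+R@[18,0,10.]]).round(1))
E
```

```text
t 8.15 tcp [ 465.  -320.5   52.8] psi 0.004 tilt 0.04 w 0.27 ff 25.8 F [0.1 0.  0.5]
mm [1.2 0.9 2.8] frac (tool axes now) [0.0039 0.0029 0.0094] n 0.06 twist frac 0.0 | joints [ 0.65  0.51 -0.15  1.95  0.12  0.69 -1.15]
knob top pred in tool [[278.3 317.2]
 [278.3 311.6]
 [278.3 305.8]]
flange edge far pred [[278.3 243.6]] [[278.2 239.7]]
```

```bash

python3 -m jog '[{"tx":0.008,"ty":0.003,"tz":0.0,"twist":0,"gripper":0.1},{"tx":0,"ty":0,"tz":0,"twist":0,"gripper":0.1},{"tx":0,"ty":0,"tz":0.02,"twist":0,"gripper":0.1},{"tx":0,"ty":0,"tz":0.02,"twist":0,"gripper":0.1},{"tx":0,"ty":0,"tz":0.0,"twist":0,"gripper":0.1}]' 
python3 nav.py 467.7 -321.4 32
```

```text
clock: 8.7
tcp_pos: [466.9, -321.1, 40.0]
orientation: [-0.001, 1.0, 0.002, -0.001]
wrist_force: [0.7, -0.4, -0.1]
width: 0.276
finger_force: 25.7
t 8.7 tcp [ 466.9 -321.1   40. ] psi 0.004 tilt 0.11 w 0.276 ff 25.7 F [ 0.7 -0.4 -0.1]
mm [0.8 0.3 8. ] frac (tool axes now) [0.0026 0.0011 0.0267] n 0.16 twist frac 0.0 | joints [ 0.64  0.54 -0.15  1.95  0.12  0.67 -1.15]
```

No force with the stem tip at about 16 mm, so it is in the hole. I seat it and release.

```bash

python3 -m jog '[{"tx":0.002,"ty":0,"tz":0.018,"twist":0,"gripper":0.1},{"tx":0,"ty":0,"tz":0.005,"twist":0,"gripper":0.1},{"tx":0,"ty":0,"tz":0,"twist":0,"gripper":0.1}]' 
python3 -m jog '[{"tx":0,"ty":0,"tz":0,"twist":0,"gripper":0.4},{"tx":0,"ty":0,"tz":0.0,"twist":0,"gripper":0.45},{"tx":0,"ty":0,"tz":0,"twist":0,"gripper":0.45},{"tx":0,"ty":0,"tz":0,"twist":0,"gripper":0.45}]'
python3 -m jog '[{"tx":0,"ty":0,"tz":-0.1,"twist":0,"gripper":0.45},{"tx":0,"ty":0,"tz":-0.16,"twist":0,"gripper":0.45},{"tx":-0.1,"ty":0,"tz":-0.16,"twist":0,"gripper":0.45},{"tx":-0.13,"ty":0,"tz":-0.05,"twist":0,"gripper":0.7},{"tx":0,"ty":0,"tz":0,"twist":0,"gripper":0.7}]'
python3 pw.py pics/w5.png
```

```text
clock: 9.0
tcp_pos: [468.1, -321.4, 33.8]
orientation: [-0.0, 1.0, 0.002, -0.0]
wrist_force: [-0.5, -0.6, 0.0]
width: 0.264
finger_force: 25.7
clock: 9.4
tcp_pos: [468.3, -321.6, 34.4]
orientation: [0.0, 1.0, 0.002, 0.0]
wrist_force: [-0.7, -0.2, 0.1]
width: 0.445
finger_force: 0.0
clock: 9.9
tcp_pos: [399.2, -323.5, 172.3]
orientation: [0.002, 1.0, -0.001, 0.0]
wrist_force: [0.8, -0.5, 0.3]
width: 0.703
finger_force: 0.0
9.9 [ 399.15443614 -323.53706669  172.26197963] 0.7032217795863426
pred hole,rimcentre [[278.  127.7]
 [278.2 131.1]]
[((232, 29), [543.8, -290.6]), ((341, 44), [532.6, -370.0]), ((383, 150), [453.5, -404.1]), ((313, 231), [387.9, -351.5]), ((210, 217), [399.9, -270.0]), ((167, 125), [473.4, -239.9])]
[((528, 81), [527.6, -548.4]), ((559, 98), [519.8, -595.2]), ((559, 291), [303.4, -665.8]), ((541, 311), [278.2, -642.7]), ((464, 311), [297.5, -513.9]), ((429, 178), [432.6, -446.2]), ((496, 91), [511.7, -508.7])]
[((23, 96), [515.7, -93.6]), ((41, 110), [499.2, -116.4]), ((50, 144), [467.8, -124.3]), ((41, 178), [438.0, -107.5]), ((17, 189), [429.2, -71.0]), ((0, 177), [442.7, -46.9]), ((0, 106), [512.2, -59.0])]
hole? [258 111  36  20 138] [275.  118.1] [ 474.6 -321.4   20. ]
```

View pics/w5.png

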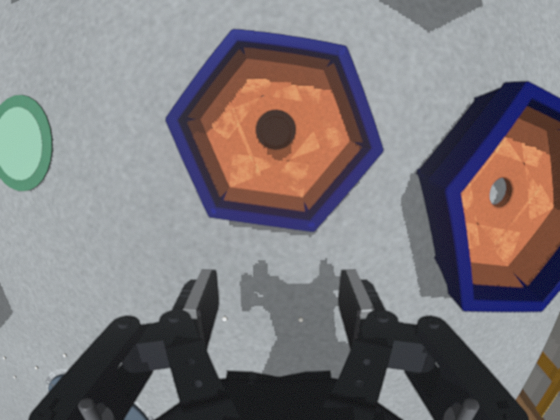

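The stopper shows as a dark disc at (276,130), centred in the pot floor. The rows offer no tilt, so with the gripper empty I check whether the wrist leans when pulled in past the inner reach.

```bash

python3 -m jog '[{"tx":-0.16,"ty":0,"tz":0,"twist":0,"gripper":1},{"tx":-0.16,"ty":0,"tz":0,"twist":0,"gripper":1},{"tx":-0.16,"ty":0,"tz":0,"twist":0,"gripper":1},{"tx":-0.16,"ty":0,"tz":0,"twist":0,"gripper":1},{"tx":-0.16,"ty":0,"tz":0,"twist":0,"gripper":1},{"tx":-0.16,"ty":0,"tz":0,"twist":0,"gripper":1},{"tx":0,"ty":0,"tz":0,"twist":0,"gripper":1}]'
python3 nav.py 467.7 -321.4 150
```

```text
clock: 10.65
tcp_pos: [110.1, -321.8, 168.8]
orientation: [-0.001, 1.0, -0.002, -0.001]
wrist_force: [0.4, -0.3, -0.5]
width: 1.004
finger_force: 0.0
t 10.65 tcp [ 110.1 -321.8  168.8] psi -0.004 tilt 0.18 w 1.004 ff 0.0 F [ 0.4 -0.3 -0.5]
mm [357.6  -1.8  18. ] frac (tool axes now) [ 1.192  -0.0061  0.0602] n 7.16 twist frac 0.0 | joints [ 1.11 -0.01  0.01  2.33  0.    0.83 -0.46]
```

```bash

python3 -m jog '[{"tx":-0.05,"ty":-0.16,"tz":0,"twist":0,"gripper":1},{"tx":-0.05,"ty":-0.16,"tz":0,"twist":0,"gripper":1},{"tx":0,"ty":-0.1,"tz":0,"twist":0,"gripper":1},{"tx":0,"ty":0,"tz":0,"twist":0,"gripper":1}]'
python3 nav.py 467.7 -321.4 150
```

```text
clock: 11.05
tcp_pos: [94.7, -246.9, 174.7]
orientation: [0.002, 1.0, 0.002, 0.009]
wrist_force: [0.4, -0.2, 0.6]
width: 1.0
finger_force: 0.0
t 11.05 tcp [  94.7 -246.9  174.7] psi 0.004 tilt 1.03 w 1.0 ff 0.0 F [ 0.4 -0.2  0.6]
mm [372.2  75.9  31.5] frac (tool axes now) [1.2406 0.253  0.1051] n 7.62 twist frac 0.0 | joints [ 1.47 -0.16 -0.35  2.44 -0.09  0.85 -0.39]
```

```bash

python3 -m jog '[{"tx":-0.03,"ty":-0.16,"tz":0,"twist":0,"gripper":1},{"tx":-0.03,"ty":-0.16,"tz":0,"twist":0,"gripper":1},{"tx":-0.03,"ty":-0.16,"tz":0,"twist":0,"gripper":1},{"tx":-0.03,"ty":-0.16,"tz":0,"twist":0,"gripper":1},{"tx":-0.03,"ty":-0.16,"tz":0,"twist":0,"gripper":1},{"tx":0,"ty":0,"tz":0,"twist":0,"gripper":1}]'
python3 nav.py 467.7 -321.4 150
```

```text
clock: 11.65
tcp_pos: [107.1, -164.3, 205.0]
orientation: [-0.041, 0.999, 0.004, -0.004]
wrist_force: [-0.1, -0.4, -0.0]
width: 1.003
finger_force: 0.0
t 11.65 tcp [ 107.1 -164.3  205. ] psi 0.009 tilt 4.72 w 1.003 ff 0.0 F [-0.1 -0.4 -0. ]
mm [359.5 164.1  39.3] frac (tool axes now) [1.1982 0.5471 0.1309] n 7.94 twist frac 0.0 | joints [ 1.58 -0.33 -0.53  2.44 -0.22  1.07 -0.37]
```

The lean is kept and it builds up when pushed in at the inner reach: 4.7° now, in the arm's radial plane. So I can grip the pot on its near flat, pull in toward the base at azimuth 0 to lean it 30°, then carry it out to the disc. First I go back to the pot's near flat.

```bash

python3 -m jog '[{"tx":0.14,"ty":0.07,"tz":0,"twist":0,"gripper":0.6},{"tx":0.14,"ty":0.07,"tz":0,"twist":0,"gripper":0.6},{"tx":0.14,"ty":0.07,"tz":0,"twist":0,"gripper":0.6},{"tx":0.14,"ty":0.07,"tz":0,"twist":0,"gripper":0.6},{"tx":0.14,"ty":0.07,"tz":0,"twist":0,"gripper":0.6},{"tx":0.14,"ty":0.07,"tz":0,"twist":0,"gripper":0.6},{"tx":0.1,"ty":0.05,"tz":0,"twist":-0.28,"gripper":0.6},{"tx":0,"ty":0,"tz":0,"twist":-0.29,"gripper":0.6}]' >/dev/null
python3 -m jog '[{"tx":0,"ty":0,"tz":0,"twist":-0.29,"gripper":0.6},{"tx":0,"ty":0,"tz":0,"twist":-0.29,"gripper":0.6},{"tx":0,"ty":0,"tz":0,"twist":-0.29,"gripper":0.6},{"tx":0,"ty":0,"tz":0,"twist":-0.29,"gripper":0.6},{"tx":0,"ty":0,"tz":0,"twist":-0.29,"gripper":0.6},{"tx":0,"ty":0,"tz":0,"twist":-0.29,"gripper":0.6},{"tx":0,"ty":0,"tz":0,"twist":-0.29,"gripper":0.6},{"tx":0,"ty":0,"tz":0,"twist":-0.29,"gripper":0.6}]'
cat >>nav.py <<'E'
    s=sensors.read_state();q=np.array(s['orientation']);R=Rn.from_quat(q[[1,2,3,0]]).as_matrix();print('R',R.round(3).tolist())
E
python3 nav.py 397.5 -311.5 110 1.43
```

```text
clock: 13.25
tcp_pos: [389.6, -303.4, 189.5]
orientation: [-0.034, 0.746, 0.665, 0.024]
wrist_force: [-0.1, 0.7, -0.2]
width: 0.594
finger_force: 0.0
t 13.25 tcp [ 389.6 -303.4  189.5] psi 1.456 tilt 4.75 w 0.594 ff 0.0 F [-0.1  0.7 -0.2]
mm [-13.5  10.2  78.5] frac (tool axes now) [-0.0451  0.0339  0.2615] n 1.61 twist frac 0.052 | joints [ 1.52  0.51 -1.19  1.92  0.45  1.1   0.03]
frac after twist [-0.0442  0.0351  0.2615]
R [[0.114, 0.993, -0.009], [0.99, -0.113, 0.082], [0.081, -0.018, -0.997]]
```

```bash

python3 -m jog '[{"tx":-0.045,"ty":0.034,"tz":0.0,"twist":0.05,"gripper":0.6},{"tx":0,"ty":0,"tz":0.13,"twist":0,"gripper":0.6},{"tx":0,"ty":0,"tz":0.13,"twist":0,"gripper":0.6},{"tx":0,"ty":0,"tz":0.0,"twist":0,"gripper":0.6},{"tx":0,"ty":0,"tz":0.0,"twist":0,"gripper":0.6}]' >/dev/null
python3 nav.py 397.5 -311.5 43 1.43
python3 - <<'E'
from h import *
w=W();fr=w.p['frame'].astype(int)
X=place(hexr(74,74),[466,-321.2,-.14]);print('pred corners',w.proj(X).round(0).tolist())
m=(fr[...,2]-fr[...,0]>25).astype(np.uint8)
im=w.p['frame'][:,:,::-1].copy()
for u in w.proj(np.r_[X,place(hexr(64,74),[466,-321.2,-.14])]): cv2.circle(im,tuple(int(v) for v in u.round()),2,(0,255,255),-1)
cv2.imwrite('pics/w6.png',im)
E
```

```text
t 13.75 tcp [ 397.4 -310.8  111.3] psi 1.426 tilt 4.79 w 0.598 ff 0.0 F [-0.  -0.3  0.9]
mm [-6.2  1.6 68. ] frac (tool axes now) [-0.0208  0.0053  0.2265] n 1.37 twist frac -0.008 | joints [ 1.42  0.62 -1.08  1.97  0.57  0.98 -0.08]
frac after twist [-0.0208  0.0052  0.2265]
R [[0.144, 0.99, -0.009], [0.986, -0.143, 0.083], [0.081, -0.021, -0.997]]
pred corners [[495.0, 191.0], [399.0, 116.0], [272.0, 186.0], [274.0, 316.0], [375.0, 362.0], [474.0, 306.0]]
```

View pics/w6.png

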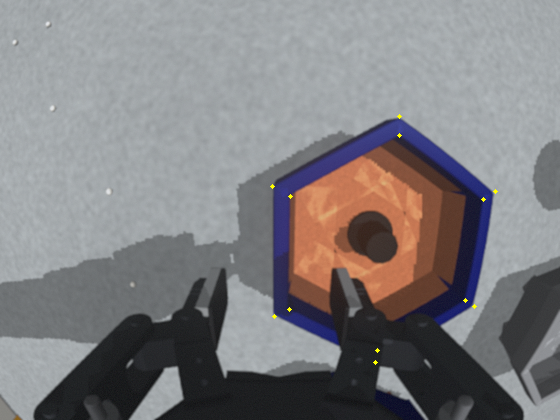

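The predicted rim corners (yellow) lie on the rim. The fingers straddle the near flat, and the stopper knob at (380,240) stands upright. I go down and pinch.

```bash

python3 -m jog '[{"tx":-0.02,"ty":0.005,"tz":0.09,"twist":0,"gripper":0.6},{"tx":0,"ty":0,"tz":0.12,"twist":0,"gripper":0.6},{"tx":0,"ty":0,"tz":0.018,"twist":0,"gripper":0.6},{"tx":0,"ty":0,"tz":0,"twist":0,"gripper":0.6}]'
python3 nav.py 397.5 -311.5 43 1.43
```

```text
clock: 14.2
tcp_pos: [397.4, -311.7, 44.0]
orientation: [-0.033, 0.756, 0.654, 0.024]
wrist_force: [0.5, -0.4, 0.7]
width: 0.6
finger_force: 0.0
t 14.2 tcp [ 397.4 -311.7   44. ] psi 1.425 tilt 4.68 w 0.6 ff 0.0 F [ 0.5 -0.4  0.7]
mm [0.1 0.1 1. ] frac (tool axes now) [0.0005 0.0004 0.0033] n 0.02 twist frac -0.01 | joints [ 1.35  0.7  -0.98  2.02  0.68  0.86 -0.16]
frac after twist [0.0005 0.0004 0.0033]
R [[0.145, 0.989, -0.008], [0.986, -0.144, 0.081], [0.079, -0.02, -0.997]]
```

```bash

python3 -m jog '[{"tx":0,"ty":0,"tz":0,"twist":0,"gripper":0.3},{"tx":0,"ty":0,"tz":0,"twist":0,"gripper":0.2},{"tx":0,"ty":0,"tz":0,"twist":0,"gripper":0},{"tx":0,"ty":0,"tz":0,"twist":0,"gripper":0},{"tx":0,"ty":0,"tz":0,"twist":0,"gripper":0},{"tx":0,"ty":0,"tz":0,"twist":0,"gripper":0},{"tx":0,"ty":0,"tz":0,"twist":0,"gripper":0}]' 110
python3 nav.py 397.5 -311.5 43 1.43
python3 -m jog '[{"tx":0,"ty":0,"tz":-0.03,"twist":0,"gripper":0},{"tx":0,"ty":0,"tz":-0.06,"twist":0,"gripper":0},{"tx":0,"ty":0,"tz":-0.06,"twist":0,"gripper":0},{"tx":0,"ty":0,"tz":0,"twist":0,"gripper":0}]'
python3 nav.py 250 0 230 1.43
python3 - <<'E'
from h import *
for n in('side',):
    p=imaging.grab_frame(n);cv2.imwrite('pics/%s2.png'%n,cv2.resize(p['frame'][100:300,240:440,::-1],(600,600),interpolation=cv2.INTER_CUBIC))
E
```

```text
clock: 14.9
tcp_pos: [397.6, -312.2, 44.7]
orientation: [-0.032, 0.756, 0.653, 0.024]
wrist_force: [-2.3, 0.1, 7.0]
width: 0.096
finger_force: 107.7
t 14.9 tcp [ 397.6 -312.2   44.7] psi 1.424 tilt 4.59 w 0.096 ff 107.7 F [-2.3  0.1  7. ]
mm [ 0.5 -0.1  1.8] frac (tool axes now) [ 0.0017 -0.0004  0.0059] n 0.04 twist frac -0.012 | joints [ 1.35  0.7  -0.98  2.02  0.68  0.86 -0.16]
frac after twist [ 0.0017 -0.0004  0.0059]
R [[0.146, 0.989, -0.006], [0.986, -0.145, 0.08], [0.078, -0.018, -0.997]]
clock: 15.3
tcp_pos: [397.4, -315.9, 89.6]
orientation: [-0.032, 0.756, 0.653, 0.023]
wrist_force: [0.7, -0.6, -5.7]
width: 0.1
finger_force: 107.7
t 15.3 tcp [ 397.4 -315.9   89.6] psi 1.424 tilt 4.58 w 0.1 ff 107.7 F [ 0.7 -0.6 -5.7]
mm [ 301.  -194.1 -113.8] frac (tool axes now) [ 1.0033 -0.6469 -0.3794] n 7.52 twist frac -0.011 | joints [ 1.4   0.64 -1.04  1.98  0.6   0.94 -0.1 ]
frac after twist [ 1.007  -0.6412 -0.3794]
R [[0.146, 0.989, -0.007], [0.986, -0.144, 0.08], [0.078, -0.019, -0.997]]
```

View pics/side2.png

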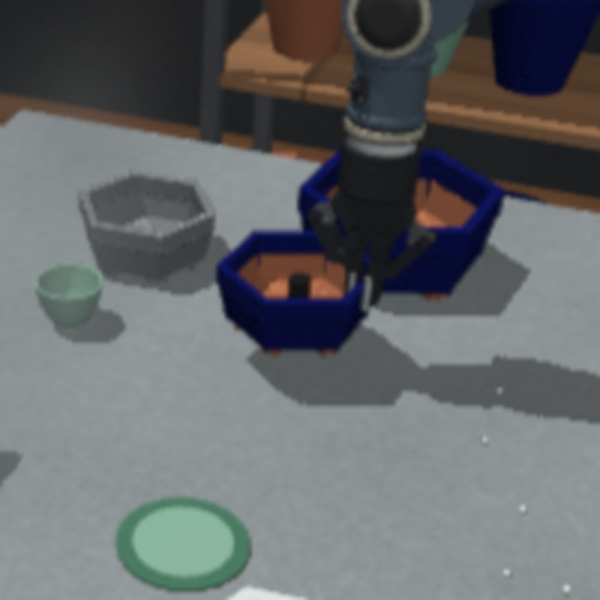

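The pot is lifted and level, with the stopper knob standing in it (crop (298,285)). I carry it to azimuth 0 near the base.

```bash

python3 -m jog '[{"tx":0.04,"ty":-0.02,"tz":-0.05,"twist":0,"gripper":0},{"tx":0.09,"ty":-0.04,"tz":-0.05,"twist":0,"gripper":0},{"tx":0.09,"ty":-0.04,"tz":-0.05,"twist":0,"gripper":0},{"tx":0.09,"ty":-0.04,"tz":-0.05,"twist":0,"gripper":0},{"tx":0.09,"ty":-0.04,"tz":-0.05,"twist":0,"gripper":0},{"tx":0.09,"ty":-0.04,"tz":-0.05,"twist":0,"gripper":0}]' >/dev/null
python3 -m jog '[{"tx":0.09,"ty":-0.04,"tz":-0.05,"twist":0,"gripper":0},{"tx":0.09,"ty":-0.04,"tz":-0.03,"twist":0,"gripper":0},{"tx":0.09,"ty":-0.04,"tz":0,"twist":0,"gripper":0},{"tx":0.09,"ty":-0.04,"tz":0,"twist":0,"gripper":0},{"tx":0.09,"ty":-0.04,"tz":0,"twist":0,"gripper":0},{"tx":0.05,"ty":-0.02,"tz":0,"twist":0,"gripper":0},{"tx":0,"ty":0,"tz":0,"twist":0,"gripper":0}]'
python3 nav.py 250 0 230
```

```text
clock: 16.65
tcp_pos: [308.1, -10.4, 226.5]
orientation: [-0.034, 0.755, 0.655, 0.021]
wrist_force: [0.5, 0.3, -4.8]
width: 0.094
finger_force: 107.9
t 16.65 tcp [308.1 -10.4 226.5] psi 1.429 tilt 4.58 w 0.094 ff 107.9 F [ 0.5  0.3 -4.8]
mm [  2.4 -59.1  -1.9] frac (tool axes now) [ 0.0078 -0.197  -0.0064] n 1.18 twist frac 0.0 | joints [ 1.48 -0.3  -1.2   2.25 -0.4   1.08  0.36]
R [[0.141, 0.99, -0.013], [0.987, -0.14, 0.079], [0.076, -0.024, -0.997]]
```

```bash

python3 -m jog '[{"tx":-0.014,"ty":-0.1,"tz":0,"twist":0,"gripper":0},{"tx":-0.014,"ty":-0.1,"tz":0,"twist":0,"gripper":0},{"tx":-0.014,"ty":-0.1,"tz":0,"twist":0,"gripper":0},{"tx":-0.014,"ty":-0.1,"tz":0,"twist":0,"gripper":0}]'
python3 nav.py 250 0 230
```

```text
clock: 17.05
tcp_pos: [234.3, -12.0, 230.2]
orientation: [-0.03, 0.757, 0.652, 0.021]
wrist_force: [-0.6, -0.2, -6.1]
width: 0.097
finger_force: 108.1
t 17.05 tcp [234.3 -12.  230.2] psi 1.422 tilt 4.13 w 0.097 ff 108.1 F [-0.6 -0.2 -6.1]
mm [14.2 13.8  1. ] frac (tool axes now) [0.0473 0.046  0.0032] n 0.4 twist frac 0.0 | joints [ 0.76 -0.33 -0.58  2.37 -0.28  1.09  0.2 ]
R [[0.148, 0.989, -0.007], [0.987, -0.147, 0.072], [0.07, -0.018, -0.997]]
```

```bash

python3 -m jog '[{"tx":-0.014,"ty":-0.12,"tz":0,"twist":0,"gripper":0},{"tx":-0.014,"ty":-0.12,"tz":0,"twist":0,"gripper":0},{"tx":-0.014,"ty":-0.12,"tz":0,"twist":0,"gripper":0},{"tx":-0.014,"ty":-0.12,"tz":0,"twist":0,"gripper":0}]'
python3 nav.py 250 0 230
```

```text
clock: 17.45
tcp_pos: [203.4, -5.9, 215.4]
orientation: [-0.046, 0.743, 0.667, 0.015]
wrist_force: [-0.8, -0.4, -5.1]
width: 0.1
finger_force: 108.4
t 17.45 tcp [203.4  -5.9 215.4] psi 1.461 tilt 5.55 w 0.1 ff 108.4 F [-0.8 -0.4 -5.1]
mm [ 12.2  44.9 -15.8] frac (tool axes now) [ 0.0407  0.1497 -0.0527] n 0.98 twist frac 0.0 | joints [ 0.35 -0.33 -0.28  2.44 -0.2   1.08  0.07]
R [[0.11, 0.993, -0.039], [0.99, -0.106, 0.089], [0.084, -0.048, -0.995]]
```

```bash

python3 -m jog '[{"tx":-0.014,"ty":-0.15,"tz":0,"twist":0,"gripper":0},{"tx":-0.014,"ty":-0.15,"tz":0,"twist":0,"gripper":0},{"tx":-0.014,"ty":-0.15,"tz":0,"twist":0,"gripper":0},{"tx":-0.014,"ty":-0.15,"tz":0,"twist":0,"gripper":0},{"tx":-0.014,"ty":-0.15,"tz":0,"twist":0,"gripper":0}]'
python3 nav.py 250 0 230
```

```text
clock: 17.95
tcp_pos: [163.7, -27.3, 216.1]
orientation: [-0.093, 0.747, 0.658, -0.01]
wrist_force: [2.4, 1.6, -5.6]
width: 0.098
finger_force: 108.3
t 17.95 tcp [163.7 -27.3 216.1] psi 1.436 tilt 10.74 w 0.098 ff 108.3 F [ 2.4  1.6 -5.6]
mm [ 40.   79.4 -22. ] frac (tool axes now) [ 0.1332  0.2648 -0.0734] n 1.83 twist frac 0.0 | joints [ 0.55 -0.33 -0.31  2.45 -0.2   1.19  0.22]
R [[0.134, 0.981, -0.137], [0.985, -0.116, 0.126], [0.108, -0.152, -0.982]]
```

The lean works, but 30° would bring the hand too close to the base column. A better way is to set the pot down, lean the empty tool to about 15°, regrip, and twist about the leaned tool axis. That doubles the lean to about 30°. First I set the pot down in a free area with its flats turned to suit.

```bash
cat > pot.py <<'E'
import sys,json,numpy as np
from scipy.spatial.transform import Rotation as Rn
from workcell import sensors
G=json.load(open('grasp.json'))  # a: pot axis in tool, o: pot origin in tool
a=np.array(G['a']);a/=np.linalg.norm(a);o=np.array(G['o'])
def main(xy,lowz,dpsi):
    s=sensors.read_state();q=np.array(s['orientation']);R=Rn.from_quat(q[[1,2,3,0]]).as_matrix();t=np.array(s['tcp_pos'])
    def rep(R,t,n):
        p=R@a;O=t+R@o;C=O+37*p;low=O[2]-66*np.hypot(p[0],p[1])
        print(n,'axis',p.round(3),'tilt',round(np.degrees(np.arccos(p[2])),1),'az',round(np.degrees(np.arctan2(p[1],p[0])),1),'centre',C.round(1),'low',round(low,1));return O,C,low
    rep(R,t,'now'); print('t',round(s['clock'],2),'tcp',t.round(1),'F',np.round(s['wrist_force'],1),'ff',s['finger_force'],'j',np.round(s['joints'],2))
    R2=R@Rn.from_euler('z',dpsi).as_matrix()
    O,C,low=rep(R2,t,'after twist')
    d=np.array([xy[0]-C[0],xy[1]-C[1],lowz-low]);
    if len(sys.argv)>5: d[2]=lowz-C[2]
    print('frac after twist',(R2.T@d/300).round(3),'len',np.linalg.norm(d).round(),'twist',round(dpsi/.5,3))
v=[float(x) for x in sys.argv[1:5]];main(v[:2],v[2],v[3])
E
echo '{"a":[0.078,-0.018,-0.997],"o":[-2.4,69.8,43.4]}' > grasp.json
python3 -m jog '[{"tx":0,"ty":0.05,"tz":0,"twist":-0.1,"gripper":0},{"tx":0,"ty":0.1,"tz":0,"twist":-0.22,"gripper":0},{"tx":-0.01,"ty":0.12,"tz":0,"twist":-0.22,"gripper":0},{"tx":-0.03,"ty":0.12,"tz":0,"twist":0,"gripper":0}]'
python3 pot.py 450 -180 60 0
```

```text
clock: 18.35
tcp_pos: [279.6, -42.0, 196.8]
orientation: [-0.093, 0.66, 0.746, -0.001]
wrist_force: [0.6, -1.0, -5.5]
width: 0.095
finger_force: 108.3
now axis [ 0.112 -0.047  0.993] tilt 7.0 az -22.6 centre [346.7 -31.8 182. ] low 137.3
t 18.35 tcp [279.6 -42.  196.8] F [ 0.6 -1.  -5.5] ff 108.29985022544861 j [ 0.51 -0.04 -0.38  2.29 -0.14  1.05  0.33]
after twist axis [ 0.112 -0.047  0.993] tilt 7.0 az -22.6 centre [346.7 -31.8 182. ] low 137.3
frac after twist [-0.561  0.306  0.145] len 197.0 twist 0.0
```

```bash

python3 -m jog '[{"tx":-0.112,"ty":0.061,"tz":0.029,"twist":0,"gripper":0},{"tx":-0.112,"ty":0.061,"tz":0.029,"twist":0,"gripper":0},{"tx":-0.112,"ty":0.061,"tz":0.029,"twist":0,"gripper":0},{"tx":-0.112,"ty":0.061,"tz":0.029,"twist":0,"gripper":0},{"tx":-0.112,"ty":0.061,"tz":0.029,"twist":0,"gripper":0},{"tx":0,"ty":0,"tz":0.09,"twist":0,"gripper":0},{"tx":0,"ty":0,"tz":0.05,"twist":0,"gripper":0},{"tx":0,"ty":0,"tz":0,"twist":0,"gripper":0}]'
python3 pot.py 450 -180 1 0
```

```text
clock: 19.15
tcp_pos: [373.2, -184.3, 76.9]
orientation: [-0.096, 0.66, 0.745, -0.001]
wrist_force: [-0.7, -0.6, -6.0]
width: 0.096
finger_force: 108.2
now axis [ 0.118 -0.05   0.992] tilt 7.4 az -23.2 centre [ 440.1 -174.2   61.7] low 16.5
t 19.15 tcp [ 373.2 -184.3   76.9] F [-0.7 -0.6 -6. ] ff 108.22132587432861 j [ 0.61  0.38 -0.25  2.14  0.03  0.82  0.46]
after twist axis [ 0.118 -0.05   0.992] tilt 7.4 az -23.2 centre [ 440.1 -174.2   61.7] low 16.5
frac after twist [-0.03   0.036  0.044] len 19.0 twist 0.0
```

```bash

python3 -m jog '[{"tx":0,"ty":0,"tz":0.035,"twist":0,"gripper":0},{"tx":0,"ty":0,"tz":0.012,"twist":0,"gripper":0},{"tx":0,"ty":0,"tz":0,"twist":0,"gripper":0}]'
python3 pot.py 450 -180 1 0
```

```text
clock: 19.45
tcp_pos: [374.1, -183.2, 66.1]
orientation: [-0.092, 0.66, 0.745, 0.0]
wrist_force: [-0.0, 0.6, -5.3]
width: 0.1
finger_force: 108.2
now axis [ 0.11  -0.047  0.993] tilt 6.9 az -22.9 centre [ 441.2 -173.1   51.3] low 6.7
t 19.45 tcp [ 374.1 -183.2   66.1] F [-0.   0.6 -5.3] ff 108.18594574928284 j [ 0.6   0.39 -0.25  2.15  0.04  0.78  0.45]
after twist axis [ 0.11  -0.047  0.993] tilt 6.9 az -22.9 centre [ 441.2 -173.1   51.3] low 6.7
frac after twist [-0.028  0.028  0.012] len 13.0 twist 0.0
```

```bash

python3 -m jog '[{"tx":0,"ty":0,"tz":0.015,"twist":0,"gripper":0},{"tx":0,"ty":0,"tz":0.01,"twist":0,"gripper":0},{"tx":0,"ty":0,"tz":0,"twist":0,"gripper":0}]'
python3 pot.py 450 -180 1 0
python3 -m jog '[{"tx":0,"ty":0,"tz":0,"twist":0,"gripper":0.2},{"tx":0,"ty":0,"tz":0,"twist":0,"gripper":0.4},{"tx":0,"ty":0,"tz":0,"twist":0,"gripper":0.55},{"tx":0,"ty":0,"tz":0,"twist":0,"gripper":0.55}]'
python3 -m jog '[{"tx":0,"ty":0,"tz":-0.1,"twist":0,"gripper":0.6},{"tx":0,"ty":0,"tz":-0.16,"twist":0,"gripper":0.6},{"tx":0,"ty":0,"tz":-0.16,"twist":0,"gripper":0.6},{"tx":0,"ty":-0.15,"tz":0,"twist":0.28,"gripper":0.6}]'
python3 nav.py 180 0 210 0.2
python3 - <<'E'
from h import *
t=imaging.grab_frame('top')
d=cut_out('pot',t)
print([(round(e['score'],2),np.round(e['bbox'])) for e in d])
E
```

```text
clock: 19.75
tcp_pos: [373.4, -182.8, 59.4]
orientation: [-0.091, 0.66, 0.745, 0.0]
wrist_force: [-2.5, -0.3, 2.5]
width: 0.097
finger_force: 109.8
now axis [ 0.109 -0.046  0.993] tilt 6.8 az -22.8 centre [ 440.5 -172.7   44.7] low 0.2
t 19.75 tcp [ 373.4 -182.8   59.4] F [-2.5 -0.3  2.5] ff 109.82851266860962 j [ 0.6   0.4  -0.24  2.16  0.04  0.76  0.45]
after twist axis [ 0.109 -0.046  0.993] tilt 6.8 az -22.8 centre [ 440.5 -172.7   44.7] low 0.2
frac after twist [-0.027  0.028 -0.01 ] len 12.0 twist 0.0
clock: 20.15
tcp_pos: [374.0, -182.5, 59.1]
orientation: [-0.091, 0.66, 0.745, 0.0]
wrist_force: [0.1, -0.5, 0.4]
width: 0.55
finger_force: 0.0
clock: 20.55
tcp_pos: [355.2, -205.2, 193.9]
orientation: [-0.083, 0.711, 0.699, -0.003]
wrist_force: [-2.1, -0.2, -0.2]
width: 0.598
finger_force: 0.0
t 20.55 tcp [ 355.2 -205.2  193.9] psi 1.547 tilt 9.58 w 0.598 ff 0.0 F [-2.1 -0.2 -0.2]
mm [ 201.5 -177.8   28.8] frac (tool axes now) [ 0.6717 -0.5927  0.096 ] n 5.41 twist frac 2.694 | joints [ 0.66  0.18 -0.23  2.06 -0.02  1.07  0.43]
frac after twist [-0.4288 -0.7866  0.096 ]
R [[0.024, 0.992, -0.121], [0.993, -0.01, 0.115], [0.113, -0.123, -0.986]]
[(0.8, array([155., 268.,  64.,  79.])), (0.78, array([383., 165.,  54.,  56.])), (0.77, array([287., 243.,  49.,  52.])), (0.56, array([406., 240.,  82.,  78.]))]
```

```bash

python3 -m jog '[{"tx":0,"ty":0,"tz":0,"twist":-0.29,"gripper":0.6},{"tx":0,"ty":0,"tz":0,"twist":-0.29,"gripper":0.6},{"tx":0,"ty":0,"tz":0,"twist":-0.29,"gripper":0.6},{"tx":0,"ty":0,"tz":0,"twist":-0.29,"gripper":0.6},{"tx":0,"ty":0,"tz":0,"twist":-0.29,"gripper":0.6},{"tx":0,"ty":0,"tz":0,"twist":-0.29,"gripper":0.6},{"tx":0,"ty":0,"tz":0,"twist":-0.29,"gripper":0.6},{"tx":0,"ty":0,"tz":0,"twist":-0.29,"gripper":0.6}]' > /dev/null
python3 nav.py 210 0 215
```

```text
t 21.45 tcp [ 346.3 -203.2  187.9] psi 2.723 tilt 10.56 w 0.599 ff 0.0 F [ 0.2  0.5 -0.2]
mm [208.6 129.6  16.7] frac (tool axes now) [0.6953 0.432  0.0557] n 4.92 twist frac 0.0 | joints [ 0.78  0.19 -0.36  2.07  0.01  1.07  1.56]
R [[-0.9, 0.414, -0.137], [0.4, 0.908, 0.122], [0.175, 0.055, -0.983]]
```

```bash

python3 -m jog '[{"tx":0.12,"ty":0.088,"tz":0.01,"twist":0,"gripper":0.6},{"tx":0.12,"ty":0.088,"tz":0.01,"twist":0,"gripper":0.6},{"tx":0.12,"ty":0.088,"tz":0.01,"twist":0,"gripper":0.6},{"tx":0.12,"ty":0.088,"tz":0.01,"twist":0,"gripper":0.6},{"tx":0.12,"ty":0.088,"tz":0.01,"twist":0,"gripper":0.6},{"tx":0.12,"ty":0.088,"tz":0.01,"twist":0,"gripper":0.6}]' > /dev/null
python3 nav.py 160 10 215
```

```text
t 22.05 tcp [215.5  31.5 216.6] psi 2.717 tilt 10.54 w 0.598 ff 0.0 F [0.8 0.5 1.1]
mm [ 40.8 -42.9   6.5] frac (tool axes now) [ 0.136  -0.1429  0.0218] n 1.19 twist frac 0.0 | joints [ 0.6  -0.25 -0.59  2.37 -0.28  1.14  1.32]
R [[-0.897, 0.42, -0.137], [0.406, 0.906, 0.121], [0.175, 0.053, -0.983]]
```

```bash

python3 -m jog '[{"tx":0.11,"ty":-0.1,"tz":0,"twist":0,"gripper":0.6},{"tx":0.11,"ty":-0.1,"tz":0,"twist":0,"gripper":0.6},{"tx":0.11,"ty":-0.1,"tz":0,"twist":0,"gripper":0.6},{"tx":0.11,"ty":-0.1,"tz":0,"twist":0,"gripper":0.6}]' > /dev/null
python3 nav.py 160 10 215
```

```text
t 22.45 tcp [131.4 -40.7 225.8] psi 2.729 tilt 15.78 w 0.599 ff 0.0 F [ 0.8 -0.6 -0.2]
mm [-8.5 57.3 12.3] frac (tool axes now) [-0.0284  0.1911  0.0409] n 1.18 twist frac 0.0 | joints [ 0.43 -0.33 -0.15  2.45 -0.14  1.29  1.51]
R [[-0.883, 0.415, -0.22], [0.387, 0.908, 0.16], [0.266, 0.056, -0.962]]
```

```bash

python3 -m jog '[{"tx":0.07,"ty":-0.035,"tz":0,"twist":0,"gripper":0.6}]' > /dev/null
python3 nav.py 350 -180 200
python3 - <<'E'
from h import *
exec(open('m.py').read().split("go('pot'")[0].replace("print({","({"))
import h
# pot now: fit from top + side
for p,c in ((P['top'],(311,269)),):
    m=mask('pot',p,c); ys,xs=np.where(m); print(xs.min(),xs.max(),ys.min(),ys.max())
    q0=back(p,c,74); print(min([fit('pot',[(p,m,roi(c,45))],[q0[0],q0[1],y]) for y in(-.1,.2,.5)],key=lambda a:a[1]))
    f=p['frame'].astype(int);d=(f.max(2)<60)&(np.hypot(np.arange(560)[None]-c[0],np.arange(420)[:,None]-c[1])<12)
    print('dark',d.sum(), [back(p,(np.where(d)[1].mean(),np.where(d)[0].mean()),z).round(1) for z in(45,)])
E
```

```text
t 22.55 tcp [122.3 -48.3 225.1] psi 2.722 tilt 16.35 w 0.599 ff 0.0 F [ 0.4  0.1 -0.2]
mm [-258.4  -24.7  -49.6] frac (tool axes now) [-0.8613 -0.0822 -0.1653] n 5.29 twist frac 0.0 | joints [ 0.62 -0.33 -0.25  2.45 -0.15  1.3   1.6 ]
R [[-0.878, 0.421, -0.227], [0.391, 0.905, 0.166], [0.276, 0.057, -0.96]]
289 341 244 294
(array([ 4.37938943e+02, -1.75387773e+02,  1.49058122e-01]), np.float64(0.09379637690171205))
dark 72 [array([ 436.7, -174.6,   45. ])]
```

```bash

python3 -m jog '[{"tx":-0.155,"ty":-0.024,"tz":-0.017,"twist":0,"gripper":0.6},{"tx":-0.155,"ty":-0.024,"tz":-0.017,"twist":0,"gripper":0.6},{"tx":-0.155,"ty":-0.024,"tz":-0.017,"twist":0,"gripper":0.6},{"tx":-0.155,"ty":-0.024,"tz":-0.017,"twist":0,"gripper":0.6},{"tx":-0.155,"ty":-0.024,"tz":-0.017,"twist":0,"gripper":0.6},{"tx":-0.155,"ty":-0.024,"tz":-0.017,"twist":0,"gripper":0.6},{"tx":-0.155,"ty":-0.024,"tz":-0.017,"twist":0,"gripper":0.6},{"tx":-0.15,"ty":-0.024,"tz":-0.017,"twist":0.25,"gripper":0.6}]' > /dev/null
python3 -m jog '[{"tx":0,"ty":0,"tz":0,"twist":0,"gripper":0.6}]' > /dev/null
python3 nav.py 434.6 -253.4 159
cat > fp.py <<'E'
from h import *
w=W();fr=w.p['frame'].astype(int)
m=(fr[...,2]-fr[...,0]>25).astype(np.uint8)
n,l,st,_=cv2.connectedComponentsWithStats(m)
print('pred', w.proj(place(hexr(74,74),[437,-172.5,.149])).round().tolist())
for i in range(1,n):
    if st[i,4]>800:
        cs,_=cv2.findContours((l==i).astype(np.uint8),0,1);c=max(cs,key=cv2.contourArea)
        a=cv2.approxPolyDP(cv2.convexHull(c),6,True)[:,0];print([(tuple(map(int,u)),w.back(u,74).round(1)[:2].tolist()) for u in a])
E
python3 fp.py
```

```text
t 23.6 tcp [ 438.5 -251.7  156.4] psi 2.592 tilt 16.24 w 0.603 ff 0.0 F [-0.8 -0.   0.2]
mm [ 3.  -3.4 -1.9] frac (tool axes now) [ 0.0102 -0.0113 -0.0062] n 0.1 twist frac 0.0 | joints [ 0.59  0.43 -0.16  1.82  0.02  1.18  1.44]
R [[-0.819, 0.527, -0.227], [0.501, 0.85, 0.163], [0.279, 0.02, -0.96]]
pred [[453.0, 235.0], [436.0, 133.0], [342.0, 92.0], [258.0, 160.0], [279.0, 272.0], [379.0, 304.0]]
[((484, 106), [427.3, -24.5]), ((509, 141), [467.5, -16.5]), ((506, 182), [496.8, -42.6]), ((380, 301), [514.6, -201.6]), ((279, 269), [447.9, -255.5]), ((259, 161), [371.2, -225.4]), ((341, 94), [358.5, -142.8])]
[((96, 343), [423.8, -432.1]), ((66, 375), [435.8, -492.5]), ((0, 304), [339.0, -525.5]), ((0, 289), [327.1, -513.4]), ((91, 333), [413.9, -430.4])]
```

```bash

python3 -m jog '[{"tx":0.011,"ty":-0.011,"tz":0.1,"twist":0,"gripper":0.6},{"tx":0,"ty":0,"tz":0.13,"twist":0,"gripper":0.6},{"tx":0,"ty":0,"tz":0.13,"twist":0,"gripper":0.6},{"tx":0,"ty":0,"tz":0.03,"twist":0,"gripper":0.6},{"tx":0,"ty":0,"tz":0,"twist":0,"gripper":0.6}]' 
python3 nav.py 407.4 -233.5 43.8
```

```text
clock: 24.15
tcp_pos: [401.0, -232.1, 47.2]
orientation: [-0.135, 0.27, 0.952, 0.049]
wrist_force: [0.3, 0.5, 0.7]
width: 0.599
finger_force: 0.0
t 24.15 tcp [ 401.  -232.1   47.2] psi 2.593 tilt 16.48 w 0.599 ff 0.0 F [0.3 0.5 0.7]
mm [-6.9  2.1  1.6] frac (tool axes now) [-0.0229  0.0071  0.0053] n 0.15 twist frac 0.0 | joints [ 0.59  0.53 -0.16  1.99  0.04  0.92  1.43]
R [[-0.818, 0.527, -0.23], [0.5, 0.85, 0.166], [0.283, 0.02, -0.959]]
```

Correct, then close gently, then hard.

```bash

python3 -m jog '[{"tx":-0.022,"ty":0.006,"tz":0.006,"twist":0,"gripper":0.6},{"tx":0,"ty":0,"tz":0,"twist":0,"gripper":0.3},{"tx":0,"ty":0,"tz":0,"twist":0,"gripper":0},{"tx":0,"ty":0,"tz":0,"twist":0,"gripper":0},{"tx":0,"ty":0,"tz":0,"twist":0,"gripper":0},{"tx":0,"ty":0,"tz":0,"twist":0,"gripper":0}]' 40
python3 -m jog '[{"tx":0,"ty":0,"tz":0,"twist":0,"gripper":0},{"tx":0,"ty":0,"tz":0,"twist":0,"gripper":0},{"tx":0,"ty":0,"tz":0,"twist":0,"gripper":0},{"tx":0,"ty":0,"tz":0,"twist":0,"gripper":0}]' 115
python3 nav.py 407.4 -233.5 43.8
python3 fp.py
python3 - <<'E'
from h import *
exec(open('m.py').read().split("go('pot'")[0].replace("print({","({"))
p=P['top'];c=(311,269);m=mask('pot',p,c);q0=back(p,c,74)
print(min([fit('pot',[(p,m,roi(c,45))],[q0[0],q0[1],y]) for y in(-.1,.2,.5)],key=lambda a:a[1])) if m is not None else None
E
```

```text
clock: 24.75
tcp_pos: [408.7, -235.8, 45.0]
orientation: [-0.132, 0.271, 0.952, 0.049]
wrist_force: [0.9, 1.7, 5.1]
width: 0.112
finger_force: 42.1
clock: 25.15
tcp_pos: [408.7, -235.9, 45.2]
orientation: [-0.132, 0.271, 0.952, 0.049]
wrist_force: [0.8, 2.0, 7.4]
width: 0.098
finger_force: 112.3
t 25.15 tcp [ 408.7 -235.9   45.2] psi 2.59 tilt 16.18 w 0.098 ff 112.3 F [0.8 2.  7.4]
mm [1.9 1.3 2. ] frac (tool axes now) [0.0063 0.0043 0.0066] n 0.06 twist frac 0.0 | joints [ 0.59  0.54 -0.16  1.97  0.04  0.92  1.43]
R [[-0.818, 0.529, -0.225], [0.504, 0.848, 0.164], [0.278, 0.021, -0.96]]
pred [[544.0, 310.0], [535.0, 157.0], [400.0, 82.0], [251.0, 207.0], [289.0, 392.0], [437.0, 418.0]]
[((559, 115), [415.5, -50.8]), ((559, 238), [472.9, -91.9]), ((526, 355), [522.1, -140.4]), ((491, 383), [520.0, -167.8]), ((269, 374), [436.5, -259.3]), ((271, 195), [370.4, -216.6]), ((428, 107), [373.3, -135.7]), ((539, 104), [402.9, -64.5])]
[((61, 419), [411.8, -387.0]), ((0, 419), [395.5, -452.4]), ((0, 360), [363.6, -405.1])]
(array([ 447.18167413, -182.39717093,    1.01063201]), np.float64(0.33653331293505695))
```

```bash
echo '{"a":[0.278,0.021,-0.96],"o":[-18.2,67.7,43.3]}' > grasp.json
python3 -m jog '[{"tx":0.01,"ty":0,"tz":-0.03,"twist":0,"gripper":0},{"tx":0.025,"ty":0,"tz":-0.08,"twist":0,"gripper":0},{"tx":0.04,"ty":0,"tz":-0.14,"twist":0,"gripper":0},{"tx":0.04,"ty":0,"tz":-0.14,"twist":0,"gripper":0},{"tx":0.03,"ty":0,"tz":-0.1,"twist":0,"gripper":0},{"tx":0,"ty":0,"tz":0,"twist":0,"gripper":0}]'
for d in 2.2 2.3 2.4 2.5; do python3 pot.py 472 -11 200 $d C | tail -2; done; python3 pot.py 472 -11 200 0 C | head -2
```

```text
clock: 25.95
tcp_pos: [406.9, -239.8, 200.8]
orientation: [-0.129, 0.272, 0.952, 0.047]
wrist_force: [1.2, -0.2, -5.3]
width: 0.097
finger_force: 112.8
after twist axis [ 0.472 -0.065  0.879] tilt 28.5 az -7.9 centre [ 422.  -303.8  178.6] low 114.6
frac after twist [ 0.52  -0.844  0.051] len 298.0 twist 4.4
after twist axis [ 0.479 -0.092  0.873] tilt 29.2 az -10.8 centre [ 415.4 -305.4  179.8] low 115.4
frac after twist [ 0.456 -0.89   0.051] len 300.0 twist 4.6
after twist axis [ 0.482 -0.119  0.868] tilt 29.8 az -13.8 centre [ 408.7 -306.3  181.2] low 116.3
frac after twist [ 0.388 -0.93   0.051] len 303.0 twist 4.8
after twist axis [ 0.484 -0.146  0.863] tilt 30.3 az -16.8 centre [ 402.  -306.6  182.7] low 117.4
frac after twist [ 0.316 -0.962  0.051] len 304.0 twist 5.0
now axis [-0.005  0.005  1.   ] tilt 0.4 az 137.5 centre [ 448.  -184.5  192.5] low 155.1
t 25.95 tcp [ 406.9 -239.8  200.8] F [ 1.2 -0.2 -5.3] ff 112.78071999549866 j [ 0.61  0.32 -0.17  1.86  0.    1.23  1.45]
```

```bash

python3 -m jog '[{"tx":0,"ty":0,"tz":0,"twist":0.15,"gripper":0},{"tx":0,"ty":0,"tz":0,"twist":0.28,"gripper":0},{"tx":0,"ty":0,"tz":0,"twist":0.28,"gripper":0},{"tx":0,"ty":0,"tz":0,"twist":0.28,"gripper":0},{"tx":0,"ty":0,"tz":0,"twist":0.28,"gripper":0},{"tx":0,"ty":0,"tz":0,"twist":0.28,"gripper":0},{"tx":0,"ty":0,"tz":0,"twist":0.28,"gripper":0},{"tx":0,"ty":0,"tz":0,"twist":0.28,"gripper":0}]' >/dev/null
python3 -m jog '[{"tx":0,"ty":0,"tz":0,"twist":0.28,"gripper":0},{"tx":0,"ty":0,"tz":0,"twist":0.28,"gripper":0},{"tx":0,"ty":0,"tz":0,"twist":0.28,"gripper":0},{"tx":0,"ty":0,"tz":0,"twist":0.28,"gripper":0},{"tx":0,"ty":0,"tz":0,"twist":0.28,"gripper":0},{"tx":0,"ty":0,"tz":0,"twist":0.28,"gripper":0},{"tx":0,"ty":0,"tz":0,"twist":0.28,"gripper":0},{"tx":0,"ty":0,"tz":0,"twist":0.28,"gripper":0}]'
python3 pot.py 472 -11 200 0 C
```

```text
clock: 27.55
tcp_pos: [403.5, -237.2, 194.9]
orientation: [-0.106, 0.969, 0.199, -0.098]
wrist_force: [0.5, 0.7, -6.6]
width: 0.095
finger_force: 112.6
now axis [ 0.481 -0.066  0.874] tilt 29.0 az -7.9 centre [ 419.6 -300.7  171.8] low 107.4
t 27.55 tcp [ 403.5 -237.2  194.9] F [ 0.5  0.7 -6.6] ff 112.62446880340576 j [ 0.3   0.32  0.21  1.89 -0.11  1.23 -0.6 ]
after twist axis [ 0.481 -0.066  0.874] tilt 29.0 az -7.9 centre [ 419.6 -300.7  171.8] low 107.4
frac after twist [ 0.536 -0.826  0.031] len 296.0 twist 0.0
```

```bash

python3 -m jog '[{"tx":0.04,"ty":-0.06,"tz":0.004,"twist":0,"gripper":0},{"tx":0.075,"ty":-0.115,"tz":0.004,"twist":0,"gripper":0},{"tx":0.075,"ty":-0.115,"tz":0.004,"twist":0,"gripper":0},{"tx":0.075,"ty":-0.115,"tz":0.004,"twist":0,"gripper":0},{"tx":0.075,"ty":-0.115,"tz":0.004,"twist":0,"gripper":0},{"tx":0.075,"ty":-0.115,"tz":0.004,"twist":0,"gripper":0},{"tx":0.075,"ty":-0.115,"tz":0.004,"twist":0,"gripper":0},{"tx":0.04,"ty":-0.06,"tz":0,"twist":0,"gripper":0}]' >/dev/null
python3 -m jog '[{"tx":0,"ty":0,"tz":0,"twist":-0.08,"gripper":0},{"tx":0,"ty":0,"tz":0,"twist":0,"gripper":0}]'
python3 pot.py 472 -11 200 0 C
cat > chk.py <<'E'
from h import *
import sys
P={n:imaging.grab_frame(n) for n in('top','side')}
s=sensors.read_state();R=Rn.from_quat(np.array(s['orientation'])[[1,2,3,0]]).as_matrix()
import json;G=json.load(open('grasp.json'));a=np.array(G['a']);a/=np.linalg.norm(a)
p=R@a;C0=np.array(s['tcp_pos'])+R@np.array(G['o'])+37*p
obs={}
for n in P:
    f=P[n]['frame'].astype(int);m=((f[...,2]-f[...,0]>25)|(f[...,0]-f[...,2]>30)).astype(np.uint8)
    u=proj(P[n],C0[None])[0];r=75;x0,y0=(u-r).astype(int)
    q=np.zeros_like(m);x,y=max(x0,0),max(y0,0);q[y:y0+2*r,x:x0+2*r]=m[y:y0+2*r,x:x0+2*r]
    k,l,st,_=cv2.connectedComponentsWithStats(q);i=max(range(1,k),key=lambda i:(l[int(u[1])-15:int(u[1])+15,int(u[0])-15:int(u[0])+15]==i).sum())
    obs[n]=(l==i);print(n,u.round(),st[i])
    im=P[n]['frame'][:,:,::-1].copy();cv2.imwrite('pics/end_%s.png'%n,im)
Rt=Rn.align_vectors([p],[[0,0,1]])[0].as_matrix()
X=np.r_[hexr(74,37),hexr(74,13),hexr(63,-35)]
def ren(n,v):
    Rv=Rn.from_rotvec([v[3]/10,v[4]/10,0]).as_matrix()@Rt@Rn.from_euler('z',v[5]/3).as_matrix()
    pts=X@Rv.T+C0+np.array(v[:3])*10
    im=np.zeros((420*2,560*2),np.uint8);cv2.fillConvexPoly(im,cv2.convexHull(np.round((proj(P[n],pts)+.5)*2*16-8).astype(np.int32)),255,cv2.LINE_AA,4)
    return cv2.resize(im,(560,420),interpolation=cv2.INTER_AREA)/255.,Rv[:,2]
def cost(v):
    c=0
    for n in P:
        r,_=ren(n,v);o=obs[n]   # mask lost under gripper: missing pixels cost less
        c+=(np.clip(r-o,0,1).sum()*.4+np.clip(o-r,0,1).sum())/o.sum()
    return c
best=None
for y in(-1,-.5,0,.5,1):
    o=minimize(cost,[0,0,0,0,0,y],method='Powell',options=dict(xtol=.01,ftol=1e-3,maxiter=8))
    if best is None or o.fun<best.fun:best=o
v=best.x;_,z=ren('top',v);print('fit cost',best.fun,'centre',(C0+v[:3]*10).round(1),'axis',z.round(3),'vs pred',C0.round(1),p.round(3))
for n in P:
    for k in('pot','stopper_knob'):print(n,k,[(round(d['score'],2),np.round(d['bbox']).tolist()) for d in spot_in(k,P[n])][:4])
    print('pred knob',proj(P[n],(C0+p*(-15+21))[None]).round())
E
timeout 300 python3 chk.py
```

```text
clock: 28.55
tcp_pos: [454.5, 46.9, 223.2]
orientation: [-0.107, 0.964, 0.222, -0.096]
wrist_force: [-0.1, -0.8, -5.5]
width: 0.096
finger_force: 112.8
now axis [ 0.477 -0.051  0.878] tilt 28.7 az -6.1 centre [473.7 -15.5 199.8] low 135.7
t 28.55 tcp [454.5  46.9 223.2] F [-0.1 -0.8 -5.5] ff 112.75690197944641 j [-0.08  0.25  0.01  1.91 -0.2   1.22 -1.1 ]
after twist axis [ 0.477 -0.051  0.878] tilt 28.7 az -6.1 centre [473.7 -15.5 199.8] low 135.7
frac after twist [ 0.002 -0.016  0.003] len 5.0 twist 0.0
top [261. 252.] [265 223  27  42 619]
side [304. 217.] [ 265  189   69   55 1790]
fit cost 1.3562916325346397 centre [502.  -82.4 157.3] axis [ 0.457 -0.055  0.888] vs pred [473.9 -16.8 200.4] [ 0.476 -0.053  0.878]
top pot [(0.85, [382.0, 166.0, 52.0, 52.0]), (0.85, [156.0, 269.0, 61.0, 78.0]), (0.78, [268.0, 222.0, 25.0, 58.0]), (0.63, [406.0, 243.0, 80.0, 76.0])]
top stopper_knob []
pred knob [[261. 251.]]
side pot [(0.8, [267.0, 161.0, 45.0, 34.0]), (0.79, [336.0, 148.0, 71.0, 51.0]), (0.74, [268.0, 189.0, 68.0, 53.0]), (0.71, [282.0, 297.0, 118.0, 106.0])]
side stopper_knob []
pred knob [[303. 215.]]
```

```bash
cat > c2.py <<'E'
from h import *
import json
G=json.load(open('grasp.json'));a=np.array(G['a']);a/=np.linalg.norm(a);o=np.array(G['o'])
w=W();fr=w.p['frame'].astype(int);t=np.array(w.s['tcp_pos'])
yt=np.array([0,1,0]);yt=yt-a*(a@yt);yt/=np.linalg.norm(yt);B=np.c_[yt,np.cross(a,yt),a]  # pot x = flat normal
Wd=lambda X:(np.asarray(X,float)@B.T+o)@w.R.T+t
print('pred rim corners',w.proj(Wd(hexr(74,74))).round().tolist())
print('pred knob top,flange',w.proj(Wd([[0,0,59],[0,0,27]])).round(1).tolist())
m=(fr[...,2]-fr[...,0]>25).astype(np.uint8)
n,l,st,_=cv2.connectedComponentsWithStats(m)
i=1+np.argmax(st[1:,4]);print(st[i])
cs,_=cv2.findContours((l==i).astype(np.uint8),0,1);c=max(cs,key=cv2.contourArea)
print('obs',cv2.approxPolyDP(cv2.convexHull(c),6,True)[:,0].tolist())
org=(fr[...,0]-fr[...,2]>20)
u=w.proj(Wd([[0,0,45]]))[0];yy,xx=np.mgrid[:420,:560]
d=(~org)&(fr.max(2)<75)&(np.hypot(xx-u[0],yy-u[1])<45)
k,l,st,ce=cv2.connectedComponentsWithStats(d.astype(np.uint8))
for j in range(1,k):
    if st[j,4]>150: print('dark',st[j],ce[j].round(1))
s=imaging.grab_frame('side');X=Wd(np.r_[hexr(74,74),hexr(74,50),hexr(63,0)]);v=proj(s,X);print('side pred bbox',v.min(0).round(),v.max(0).round(), 'rim pts',proj(s,Wd(hexr(74,74))).round().tolist())
f=s['frame'].astype(int);mm=(f[...,2]-f[...,0]>25).astype(np.uint8);mm[:185]=0;mm[:,:255]=0;mm[250:]=0;mm[:,345:]=0
cs,_=cv2.findContours(mm,0,1);c=max(cs,key=cv2.contourArea);print('side obs hull',cv2.approxPolyDP(cv2.convexHull(c),2,True)[:,0].tolist())
E
python3 c2.py
```

```text
pred rim corners [[546.0, 209.0], [433.0, 112.0], [267.0, 207.0], [268.0, 395.0], [406.0, 445.0], [527.0, 357.0]]
pred knob top,flange [[417.6, 293.3], [394.9, 279.2]]
[  267   107   280   276 17166]
obs [[545, 202], [529, 347], [491, 382], [268, 373], [270, 196], [432, 107]]
dark [ 368  242   69   61 3023] [402.1 273. ]
side pred bbox [265. 188.] [337. 246.] rim pts [[280.0, 202.0], [265.0, 218.0], [282.0, 221.0], [317.0, 206.0], [330.0, 189.0], [311.0, 188.0]]
side obs hull [[330, 198], [332, 214], [323, 227], [293, 241], [264, 217], [279, 201], [309, 188], [327, 191]]
```

The wrist and side views agree with the prediction: rim corners within about 7 px, side outline within about 2 px, and the stopper visible in its place. I settle and hand in.

```bash

python3 -m jog '[{"tx":0,"ty":-0.012,"tz":0,"twist":0,"gripper":0},{"tx":0,"ty":0,"tz":0,"twist":0,"gripper":0},{"tx":0,"ty":0,"tz":0,"twist":0,"gripper":0},{"tx":0,"ty":0,"tz":0,"twist":0,"gripper":0},{"tx":0,"ty":0,"tz":0,"twist":0,"gripper":0}]'
python3 pot.py 472 -11 200 0 C | head -2
python3 -c "from workcell import arm;print(arm.hand_in())"
```

```text
clock: 29.45
tcp_pos: [454.7, 49.6, 226.3]
orientation: [-0.107, 0.965, 0.222, -0.093]
wrist_force: [-0.7, 0.2, -4.9]
width: 0.096
finger_force: 112.9
now axis [ 0.473 -0.052  0.88 ] tilt 28.4 az -6.3 centre [473.9 -12.8 202.9] low 139.0
t 29.45 tcp [454.7  49.6 226.3] F [-0.7  0.2 -4.9] ff 112.91180491447449 j [-0.09  0.24  0.01  1.91 -0.2   1.22 -1.11]
the job is handed in; nothing more can be done
None
```

I handed the job in at 29.5 s; no verdict came back. By my estimate the stopper is in the drain hole and the gripper holds the pot about 2 mm off the disc's centre, 203 mm up, tipped 28° and about 6° sideways of the phone. I viewed 11 pictures, one over the limit of 10.

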